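# Find the rot in a sash rail with a spring-pin tester and lay the patch on it

### The job

Find out where the bottom rail of this old window is rotten: with the spring-pin tester, test all three bare spots, each time pressing straight down until the foot of the tester sits fully on the wood, but gently, without bruising the wood. Then hang the tester back in its block and lay the loose wooden patch flat over the spot where the pin sank deepest, along the rail. Keep off the glass and leave the other things on the bench where they are.

Things in the scene. Friction and masses are not known exactly. Their poses are not given: they have to be found in the camera images.
- bearers: the two timber bearers fixed on the bench, on which the window lies flat and held by cleats. Origin: on the bench under the middle of the window's bottom rail (the side nearest the robot: 90 mm wide, 420 mm long, 44 mm thick, painted white); x across the rail towards the glass, y along it (left seen from the robot), z up. Slips of unknown thickness pack the window up
- spot_left (a point): the left one of the three bare spots on the bottom rail, 120 mm to +y of the rail's middle: a 44 mm square scraped to bare wood, level with the rail's painted face. The point is its middle, right in x and y; z is that of the thinnest packing (62 mm over the bench): the real face, level, is 0 to 16 mm higher. The old wood bruises if the tester presses on it with over 20 N
- spot_middle (a point): the middle one of the three bare spots on the bottom rail, at the rail's middle: a 44 mm square scraped to bare wood, level with the rail's painted face. The point is its middle, right in x and y; z is that of the thinnest packing (62 mm over the bench): the real face, level, is 0 to 16 mm higher. The old wood bruises if the tester presses on it with over 20 N
- spot_right (a point): the right one of the three bare spots on the bottom rail, 120 mm to -y of the rail's middle: a 44 mm square scraped to bare wood, level with the rail's painted face. The point is its middle, right in x and y; z is that of the thinnest packing (62 mm over the bench): the real face, level, is 0 to 16 mm higher. The old wood bruises if the tester presses on it with over 20 N
- hole_left (a joint): how deep the pin's hole in the wood at the middle of the left spot is now, in m: 0 = untouched. It follows the pin's tip down and stays when the pin is taken away
- hole_middle (a joint): how deep the pin's hole in the wood at the middle of the middle spot is now, in m: 0 = untouched. It follows the pin's tip down and stays when the pin is taken away
- hole_right (a joint): how deep the pin's hole in the wood at the middle of the right spot is now, in m: 0 = untouched. It follows the pin's tip down and stays when the pin is taken away
- tester: spring-pin tester, upright hand tool, 137 mm, 270 g, hanging in its block. Origin: middle of its flat rubber foot (22 mm wide; gives 1 mm per 10 N), z up. From the foot up: barrel 22 mm wide to 44 mm; collar 38 mm wide, 44 to 52; thin neck 52 to 82 with brass reading ring; black handle 26 x 26 mm square (sides along x, y), 82 to 137, to be gripped. A 4 mm pin stands 16 mm out below the foot
- pin (a joint): how far the spring pin is pushed up into the tester, m: 0 = 16 mm out, 0.016 = level with the foot; 1 N to start, 0.5 N more per mm. The brass ring on the neck rises with it. With the foot on the wood, the rest of the 16 mm is sunk in the wood: about 3.5 mm if sound (pin force 7 N), 6 if weathered (6 N), 12.5 if rotten (2.7 N); one spot is of each kind
- stand: the tester's block: dark wood, 70 x 70 x 72 mm high, fixed, with a 27 mm round hole (64 mm deep, 3 mm chamfer) in the middle of its top. Origin: middle of its underside, z up. The tester hangs with its barrel in the hole and its collar on the block's top: its foot is then 28 mm above the bench
- patch: the patch, a plain light softwood block 90 x 50 x 20 mm, 50 g, lying flat and loose on the bench. Origin: middle of its underside; x along its 90 mm, y along its 50 mm, z up
- cork_block: bystander: cork sanding block 65 x 110 x 30 mm; origin middle of its underside
- filler_tin: bystander: tin of filler, 74 mm across, 100 mm high; origin middle of its underside
- scraper: bystander: paint scraper, 240 mm long, lying flat; origin at its middle on the bench
- stay: bystander: white iron casement stay with a curled end, 190 mm long, lying flat; origin near its middle on the bench
Things that resemble listed ones, but are neither listed nor needed, are in the scene too. Of the things like the patch, leave any that is red or turquoise; of the rest the smaller one is meant.

How it is judged:
By the outcome, as a careful person would: the job done as asked, in the order asked, and still so for the second after the job is handed in, with the robot touching nothing.
It also fails if it takes over 72 s, if anything falls off the work surface, if the arm or the gripper's body presses on something with over 40 N, if the wrist force passes 120 N, or if a joint passes its speed limit or range.

### The arm

A 6-joint arm with a two-finger parallel gripper is mounted at the origin on the work surface. World frame = base frame: x ahead of the robot, y to its left, z up, the work surface at z = 0. Lengths are in m, angles in degrees, forces in N, time in s.
With the tool pointing down it reaches from about 0.3 to 0.75 m from the base axis. Payload 8.5 kg.
Tool frame: the origin (TCP) lies between the finger pads; the fingertips stand ahead of it and the grasp point (between the pads) lies 8 mm behind it (env.tcp_to_tips is the z of the fingertips in the tool frame, in m); z points along the fingers, x is the direction in which the jaws open and shut, and the axes are right-handed (so a half turn about z gives the same grasp; the last joint's range is limited). The gripper opens to 85 mm and grips with 20 to 120 N. Pads are 22 mm wide; open, the fingers measure 114 mm over their backs; the gripper's body (76 mm by 85 mm) begins 54 mm behind the grasp point. The pads swing forward as they close: fully open they stand 13 mm farther back than shut.
Start: joints at [-77.653, 21.807, 74.336, -0, 83.858, -12.336], TCP at [0.23, -0.5, 0.212] pointing down, gripper open.
Joint ranges: [-178.18, 178.18], [-50.72, 133.34], [12.68, 142.11], [-81.47, 261.47], [9.98, 163.14], [-165.26, 165.26]. Speed limits (degrees/s): [136.94, 136.94, 180, 180, 180, 180].

### API

Orientations are given as a 3x3 rotation matrix whose columns are the frame's x, y, z axes.
In Python, from rig import observe, viewer, env gives the robot as it stands.
- The arm moves only by the tool jog_arm, never from a script. Its arguments are lists of equal length, an entry for each row: "dr": the turn, a rotation vector about the tool's x, y, z in rad, a list of three; "slide": the shift along the tool's x, y, z in m, a list of three; "gripper": the opening, from -1 (shut) to 1 (fully open), so that 0 is half open. In form: {"dr": [[rx, ry, rz], ...], "slide": [[dx, dy, dz], ...], "gripper": [gripper, ...]}. A call has exactly 10 rows; each row shifts and turns the commanded pose from where the row before left it, along the tool's axes as they then stand; what a row does not reach is not made up. A row lasts 1/10 s, in which the tool goes at most 50 mm and 8.59 degrees, less where a joint would pass 70% of its speed; a pose out of reach is approached as far as the arm can. A call is refused whole if a number of a shift passes 0.05 or a number of a turn 0.15, either way. A call with a gripper value outside its range is refused whole. The fingers move at their own pace and stop on an object; "force" is the grip in N (left out, the last holds). Time passes only in rows, so rows that do not move let the fingers close, or fill a call up. It gives the time, the measured TCP pose, the force and the opening at its end, in the units of the state.
- observe(): the state, without advancing time (a new reading comes with each control period).
- viewer.get_image(name): name is "scene" or "top" or "wrist"; returns a dict with "pixels" (480x640x3 uint8, blue, green, red), "camera_matrix" (3x3 intrinsics, pixels), "R" (3x3) and "t" (3): a world point X has camera coordinates R X + t. Camera axes: x right, y down, z forward; pixel columns grow to the right and rows downward; lengths in m; the calibration is good to about 2 mm. A picture is of the moment at which its call begins. There is no depth.
- env.close_job(): hands the job in, once; it reports no verdict.
The state is a dict: "time_s": time; "q": joint angles; "qvel": joint speeds; "joint_efforts": joint torques, N m; "position": TCP position; "tool_rot": TCP orientation; "ft_force": force on the tool from outside, world axes, zero at the start; "wrist_torque": the same for the moment, N m; "grip_width": finger opening in m.
Only numpy, scipy, OpenCV 4.12 (cv2) and the standard library are available. Lean on these libraries where they do the work, as an engineer would, in place of code of your own. Each camera call takes 0.05 s, during which the arm holds its last target.

## Working session

There is one attempt and no reset: what is moved stays moved. The work goes in short steps, Python scripts to look and compute and a tool call to move; the robot and the scene stay as the last step left them, time stands still between calls to the robot, and variables do not carry over. Pictures are saved under pics/ and viewed, and the job is handed in when it is done.

Besides the shell and the picture viewer there is one more tool, called after "Emit:" by a JSON object that holds its "api" and its "payload", one argument or row to a line. jog_arm: Moves the arm, as the interface text tells. Its arguments: {"type":"object","properties":{"dr":{"type":"array","items":{"type":"array","items":{"type":"number"}}},"slide":{"type":"array","items":{"type":"array","items":{"type":"number"}}},"gripper":{"type":"array","items":{"type":"number"}},"force":{"type":"number"}},"required":["dr","slide","gripper"]}

```bash
ls; mkdir -p pics; python3 - <<'E'
from rig import observe, viewer, env
import cv2
s=observe();print(s); print(env.tcp_to_tips)
for n in ["scene","top","wrist"]:
    d=viewer.get_image(n);cv2.imwrite(f"pics/{n}0.png",d["pixels"]);print(n,d["camera_matrix"].tolist(),d["R"].tolist(),d["t"].tolist())
E
```

```text
pics
{'time_s': 0.0, 'q': array([-7.76527919e+01,  2.18409717e+01,  7.43863801e+01,  5.39975118e-04,
        8.38578446e+01, -1.23351899e+01]), 'qvel': array([-0.07682285, -0.07809138, -0.0211603 , -0.11567584, -0.07085819,
        0.00671312]), 'joint_efforts': array([-7.64628148e-04, -4.48467457e+01, -2.31280231e+01, -1.98432772e-04,
        4.76850400e-03,  4.60029327e-06]), 'position': array([ 0.22960645, -0.49941694,  0.2110024 ]), 'tool_rot': array([[ 4.17586801e-01, -9.08636984e-01, -3.08810170e-04],
       [-9.08635878e-01, -4.17586788e-01,  1.45456570e-03],
       [-1.45062724e-03, -3.26811439e-04, -9.99998894e-01]]), 'ft_force': array([0.57285351, 0.46996134, 0.56453625]), 'wrist_torque': array([-0.01657523, -0.05308481, -0.02642906]), 'grip_width': 0.0855108742347477}
0.011
scene [[545.4444239808439, 0.0, 315.81035423061587], [0.0, 545.4444239808439, 238.73655475448197], [0.0, 0.0, 1.0]] [[0.6418528981695295, 0.7667142202364808, -0.01319702991360497], [0.5113100477542267, -0.4407408190787082, -0.7377733835422636], [-0.5714778142473653, 0.4667942104236025, -0.6749194566302409]] [-0.30750740445607305, -0.18440906696972603, 1.5609135166003205]
top [[447.6549291393519, 0.0, 318.85251669690643], [0.0, 447.6549291393519, 236.717382071186], [0.0, 0.0, 1.0]] [[0.009829786135090165, -0.9999321554854239, 0.006249778461050848], [-0.9986364061766753, -0.01013712747612915, -0.05121100374984691], [0.05127088416511378, -0.005737863087119945, -0.9986682999695748]] [-0.026094619917420337, 0.46740341630984145, 1.239714214769706]
wrist [[338.32892240177614, 0.0, 320.1417692235671], [0.0, 338.32892240177614, 235.68099043819834], [0.0, 0.0, 1.0]] [[0.41762161940444176, -0.9086209011503489, -0.0004909162258304934], [-0.8641227162481715, -0.39733619273303394, 0.3088946118149365], [-0.28086315933189704, -0.12857685614894515, -0.9510961453990652]] [-0.5491319195729143, -0.03967690196977498, 0.3798174719866677]
```

View pics/scene0.png

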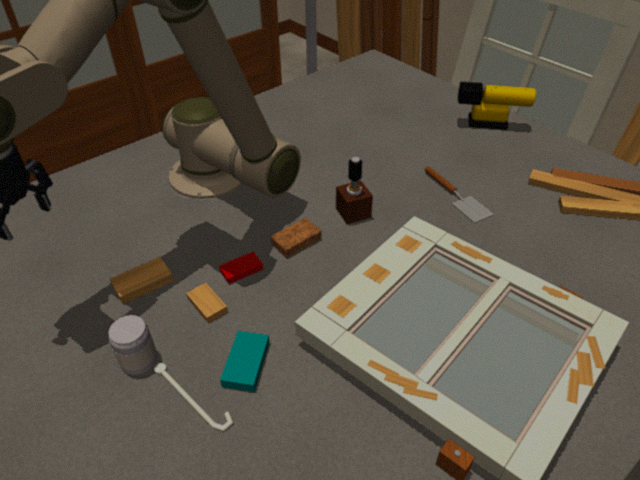

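View pics/top0.png

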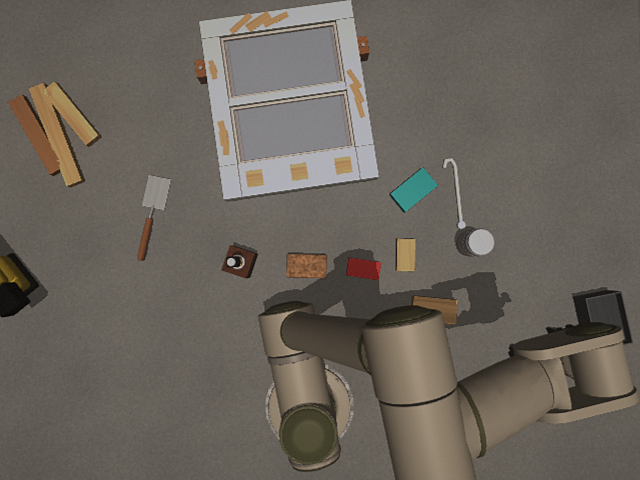

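View pics/wrist0.png

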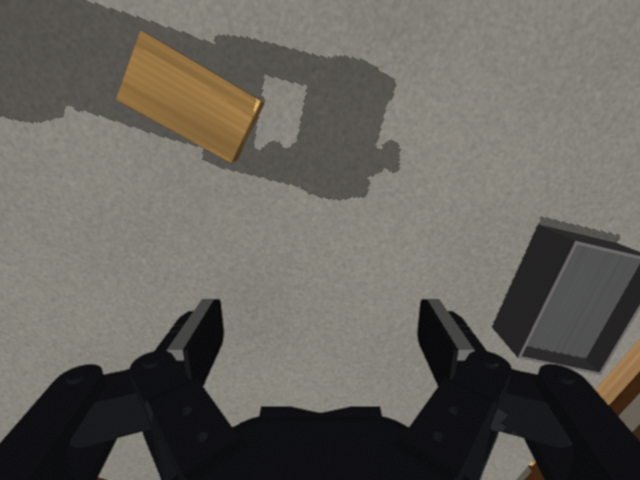

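```bash
python3 - <<'E'
import cv2,numpy as np
t=cv2.imread("pics/top0.png");s=cv2.imread("pics/scene0.png")
def c(im,x,y,w,h,k,n):
    cv2.imwrite(n,cv2.resize(im[y:y+h,x:x+w],None,fx=k,fy=k,interpolation=cv2.INTER_CUBIC))
c(t,215,230,60,60,10,"pics/t_stand.png")
c(t,375,225,100,100,6,"pics/t_patch.png")
c(t,215,140,170,70,4.6,"pics/t_rail.png")
c(s,320,145,70,80,7,"pics/s_stand.png")
c(s,300,220,170,130,4.6,"pics/s_rail.png")
c(s,100,250,150,80,5,"pics/s_patch.png")
E
```

```text
(no output)
```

View pics/t_stand.png

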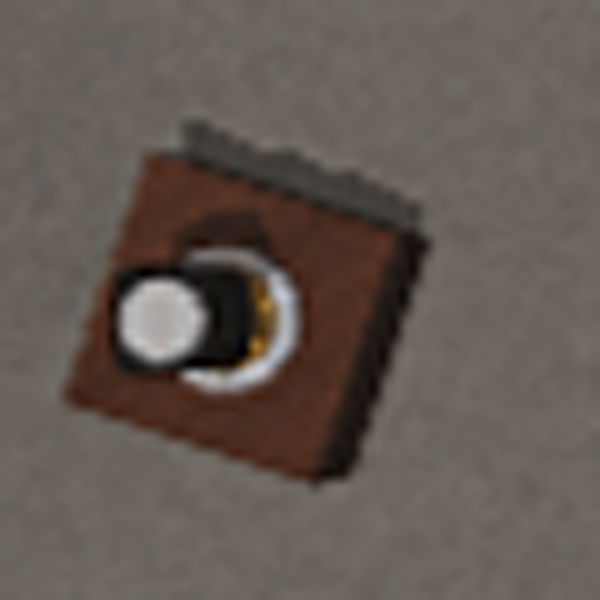

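View pics/t_patch.png

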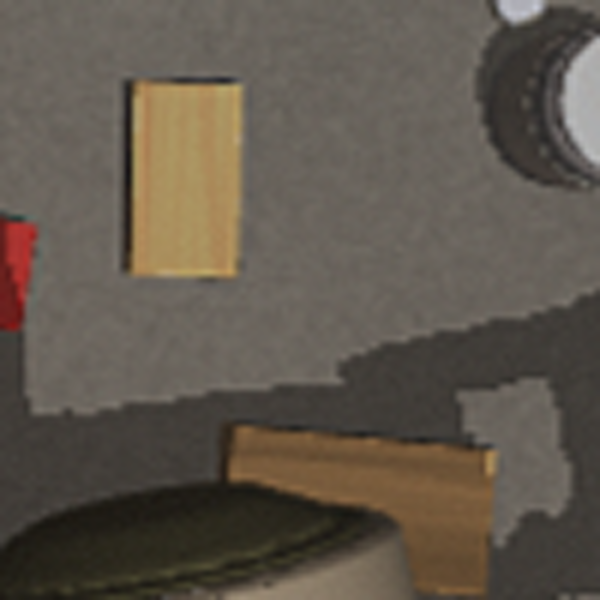

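View pics/t_rail.png

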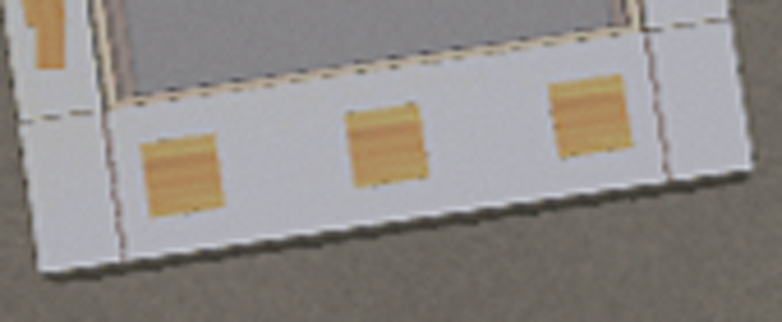

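View pics/s_stand.png

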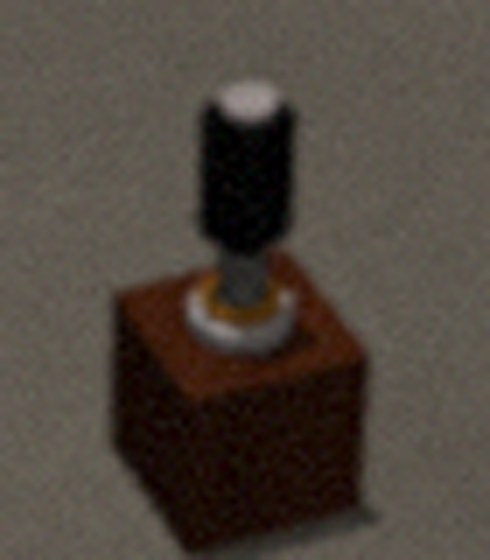

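View pics/s_rail.png

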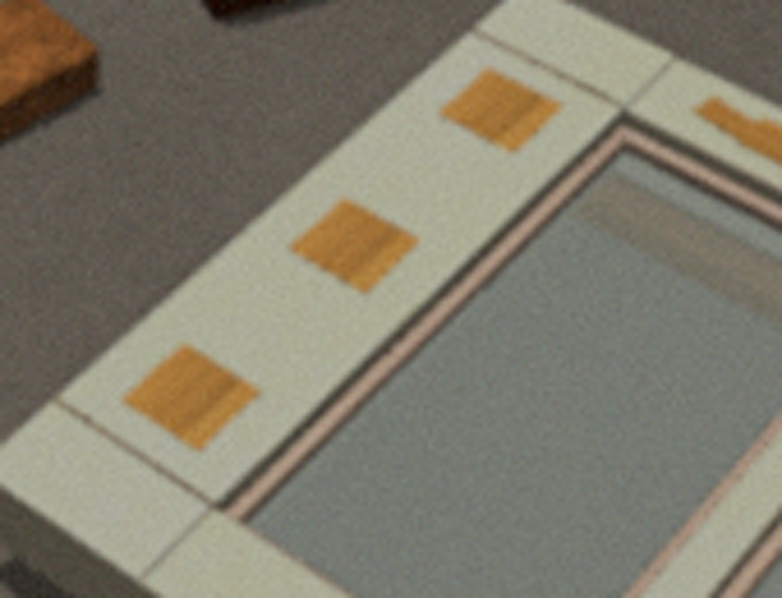

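View pics/s_patch.png

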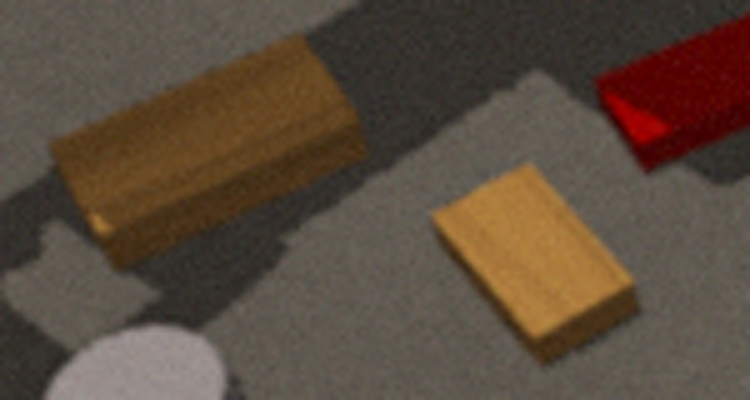

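```bash
cat > h.py <<'E'
import numpy as np,cv2
CAM={"scene":(np.array([[545.4444239808439,0,315.81035423061587],[0,545.4444239808439,238.73655475448197],[0,0,1]]),np.array([[0.6418528981695295, 0.7667142202364808, -0.01319702991360497], [0.5113100477542267, -0.4407408190787082, -0.7377733835422636], [-0.5714778142473653, 0.4667942104236025, -0.6749194566302409]]),np.array([-0.30750740445607305, -0.18440906696972603, 1.5609135166003205])),
"top":(np.array([[447.6549291393519, 0.0, 318.85251669690643], [0.0, 447.6549291393519, 236.717382071186], [0.0, 0.0, 1.0]]),np.array([[0.009829786135090165, -0.9999321554854239, 0.006249778461050848], [-0.9986364061766753, -0.01013712747612915, -0.05121100374984691], [0.05127088416511378, -0.005737863087119945, -0.9986682999695748]]),np.array([-0.026094619917420337, 0.46740341630984145, 1.239714214769706]))}
def P(c): K,R,t=c if not isinstance(c,str) else CAM[c]; return K@np.c_[R,t]
def tri(c1,p1,c2,p2):
    X=cv2.triangulatePoints(P(c1),P(c2),np.array(p1,float).reshape(2,1),np.array(p2,float).reshape(2,1)); X=(X[:3]/X[3]).ravel()
    e=[]
    for c,p in((c1,p1),(c2,p2)):
        q=P(c)@np.r_[X,1]; e.append(np.linalg.norm(q[:2]/q[2]-p))
    return X,max(e)
def onz(c,p,z):
    K,R,t=c if not isinstance(c,str) else CAM[c]
    d=R.T@np.linalg.inv(K)@np.r_[p,1]; o=-R.T@t
    return o+d*(z-o[2])/d[2]
def proj(c,X):
    q=P(c)@np.r_[X,1]; return q[:2]/q[2]
def cr(k,x,y): return lambda u,v:np.array([(u+.5)/k-.5+x,(v+.5)/k-.5+y])
E
python3 - <<'E'
from h import *
np.set_printoptions(precision=4,suppress=True)
T=cr(10,215,230);S=cr(7,320,145)
for n,a,b in[("A",(150,152),(365,355)),("B",(400,228),(195,395)),("C",(318,485),(115,297)),("D",(68,402),(280,252)),("collar",(232,320),(243,310)),("cap",(163,320),(251,101))]:
    print(n,*tri("top",T(*a),"scene",S(*b)), onz("top",T(*a),.072))
print("cap@.165",onz("top",T(163,320),.165),onz("scene",S(251,101),.165))
T=cr(6,375,225);S=cr(5,100,250)
print("patch")
for a,b in[((134,82),(540,335)),((243,82),(435,213)),((238,277),(532,165)),((130,274),(635,285))]:
    print(T(*a)); 
    for b in[(540,335),(435,213),(532,165),(635,285)]:
        X,e=tri("top",T(*a),"scene",S(*b))
        if e<3: print(X,e,onz("top",T(*a),.02))
print("rail")
T=cr(4.6,215,140);S=cr(4.6,300,220)
for n,a,b in[("L",[(142,143),(214,134),(224,207),(150,216)],[(440,110),(488,68),(562,105),(513,152)]),("M",[(345,112),(416,103),(428,178),(354,187)],[(290,243),(346,199),(417,241),(367,292)]),("R",[(549,84),(622,74),(633,148),(562,158)],[(123,397),(185,345),(260,392),(202,451)])]:
    a=np.mean(a,0);b=np.mean(b,0)
    print(n,*tri("top",T(*a),"scene",S(*b)),onz("top",T(*a),.07))
E
```

```text
A [0.4406 0.2155 0.0736] 0.07723452230893244 [0.4408 0.2159 0.072 ]
B [0.4219 0.1493 0.0785] 0.4412142237312958 [0.4213 0.1492 0.072 ]
C [0.3542 0.1713 0.0717] 0.7033829919034503 [0.3531 0.1698 0.072 ]
D [0.3744 0.2363 0.0719] 0.006359853914442858 [0.3743 0.2363 0.072 ]
collar [0.3978 0.1936 0.0797] 0.7997899288231838 [0.3964 0.1933 0.072 ]
cap [0.3976 0.1941 0.1691] 0.5090422877813121 [0.3963 0.2116 0.072 ]
cap@.165 [0.3968 0.1939 0.165 ] [0.3937 0.1991 0.165 ]
patch
[396.9167 238.25  ]
[ 0.4655 -0.2386  0.0176] 0.14526145828585893 [ 0.4652 -0.2385  0.02  ]
[415.0833 238.25  ]
[ 0.4665 -0.2869  0.0232] 0.657301457556189 [ 0.4657 -0.2891  0.02  ]
[ 0.4606 -0.2698  0.1109] 0.3731898556381974 [ 0.4657 -0.2891  0.02  ]
[414.25 270.75]
[ 0.3763 -0.285   0.022 ] 0.5333021336734972 [ 0.3755 -0.2867  0.02  ]
[396.25 270.25]
[ 0.3764 -0.2523 -0.0873] 1.4426251511150159 [ 0.3764 -0.2367  0.02  ]
[ 0.3769 -0.236   0.019 ] 0.3753230136454649 [ 0.3764 -0.2367  0.02  ]
rail
L [0.6212 0.1536 0.0749] 0.28891387488139497 [0.6215 0.1537 0.07  ]
M [0.6399 0.0356 0.0745] 0.1784371944846614 [0.6405 0.0354 0.07  ]
R [ 0.659  -0.0833  0.074 ] 0.5186439031012253 [ 0.6589 -0.0847  0.07  ]
```

```bash
cat >> h.py <<'E'
def plan(goal,yaw=None):
    from rig import observe
    s=observe();R=s["tool_rot"];p=s["position"]
    y0=np.degrees(np.arctan2(R[1,0],R[0,0]))
    print("pos",p.round(4),"yaw",y0.round(2),"tilt",np.degrees(np.arccos(-R[2,2])).round(2),"F",s["ft_force"].round(2),"w",round(s["grip_width"],4),"t",s["time_s"])
    if yaw is None: yaw=y0
    print("rz total rad",np.radians(y0-yaw).round(4))
    a=np.radians(yaw);Rn=np.array([[np.cos(a),np.sin(a),0],[np.sin(a),-np.cos(a),0],[0,0,-1]])
    for g in np.atleast_2d(goal):
        print("slide total",(Rn.T@(g-p)).round(4),"to",g); p=g
E
python3 - <<'E'
from h import *
from rig import viewer,observe
s=observe();d=viewer.get_image("wrist")
print(s["tool_rot"].T@(-d["R"].T@d["t"]-s["position"]), s["tool_rot"].T@d["R"].T)
plan([[.23,-.5,.32],[.36,.15,.32]],-16.5)
E
```

```text
[-0.0006114  -0.07959625 -0.16212945] [[ 9.99999693e-01 -1.72766236e-04  7.64498565e-04]
 [-7.20638292e-05  9.51004548e-01  3.09176883e-01]
 [-7.80456938e-04 -3.09176843e-01  9.51004243e-01]]
pos [ 0.2296 -0.4996  0.2112] yaw -65.32 tilt 0.05 F [ 0.55 -0.46  1.5 ] w 0.0855 t 0.2
rz total rad -0.8521
slide total [ 0.0005  0.0003 -0.1088] to [ 0.23 -0.5   0.32]
slide total [-0.06   -0.6602  0.    ] to [0.36 0.15 0.32]
```

Emit:
{"api": "jog_arm", "payload": {
  "dr": [
    [0, 0, -0.142],
    [0, 0, -0.142],
    [0, 0, -0.142],
    [0, 0, -0.142],
    [0, 0, -0.142],
    [0, 0, -0.142],
    [0, 0, 0],
    [0, 0, 0],
    [0, 0, 0],
    [0, 0, 0]
  ],
  "slide": [
    [0, 0, -0.018],
    [0, 0, -0.018],
    [0, 0, -0.018],
    [0, 0, -0.018],
    [0, 0, -0.018],
    [0, 0, -0.018],
    [-0.004, -0.044, 0],
    [-0.004, -0.044, 0],
    [-0.004, -0.044, 0],
    [-0.004, -0.044, 0]
  ],
  "gripper": [1, 1, 1, 1, 1, 1, 1, 1, 1, 1]
}}

```text
time_s: 1.2
position: [0.2643, -0.3246, 0.3194]
tool_rot: [[0.959, -0.284, -0.0], [-0.284, -0.959, 0.0], [-0.0, -0.0, -1.0]]
ft_force: [1.5, -0.5, 0.7]
grip_width: 0.0855
```

Emit:
{"api": "jog_arm", "payload": {
  "dr": [
    [0, 0, 0],
    [0, 0, 0],
    [0, 0, 0],
    [0, 0, 0],
    [0, 0, 0],
    [0, 0, 0],
    [0, 0, 0],
    [0, 0, 0],
    [0, 0, 0],
    [0, 0, 0]
  ],
  "slide": [
    [-0.004, -0.044, 0],
    [-0.004, -0.044, 0],
    [-0.004, -0.044, 0],
    [-0.004, -0.044, 0],
    [-0.004, -0.044, 0],
    [-0.004, -0.044, 0],
    [-0.004, -0.044, 0],
    [-0.004, -0.044, 0],
    [-0.004, -0.044, 0],
    [-0.004, -0.044, 0]
  ],
  "gripper": [1, 1, 1, 1, 1, 1, 1, 1, 1, 1]
}}

```text
time_s: 2.2
position: [0.3507, 0.1088, 0.3197]
tool_rot: [[0.959, -0.284, 0.001], [-0.284, -0.959, -0.0], [0.001, -0.0, -1.0]]
ft_force: [0.6, -0.4, 0.4]
grip_width: 0.0854
```

```bash
cat >> h.py <<'E'
def shot(name,fn):
    from rig import viewer
    d=viewer.get_image(name);cv2.imwrite("pics/"+fn+".png",d["pixels"])
    np.savez("pics/"+fn+".npz",K=d["camera_matrix"],R=d["R"],t=d["t"]); return d
def cam(fn):
    z=np.load("pics/"+fn+".npz"); return z["K"],z["R"],z["t"]
def crop(fn,x,y,w,h,k,out):
    im=cv2.imread("pics/"+fn+".png"); cv2.imwrite("pics/"+out+".png",cv2.resize(im[y:y+h,x:x+w],None,fx=k,fy=k,interpolation=cv2.INTER_CUBIC))
E
python3 - <<'E'
from h import *
plan([.36,.15,.32],-16.5);shot("wrist","w1")
E
```

```text
pos [0.3507 0.1088 0.3197] yaw -16.5 tilt 0.03 F [ 0.62 -0.42  0.4 ] w 0.0854 t 2.2
rz total rad 0.0001
slide total [-0.0028 -0.0422 -0.0003] to [0.36 0.15 0.32]
```

View pics/w1.png

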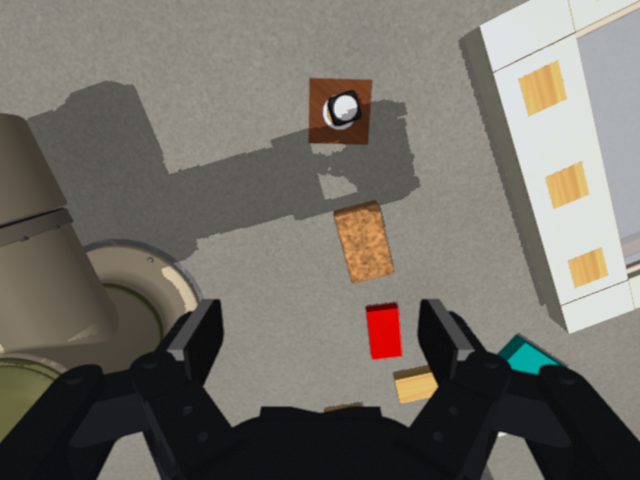

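```bash
python3 - <<'E'
from h import *
crop("w1",295,65,90,90,8,"w1c")
E
```

```text
(no output)
```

View pics/w1c.png

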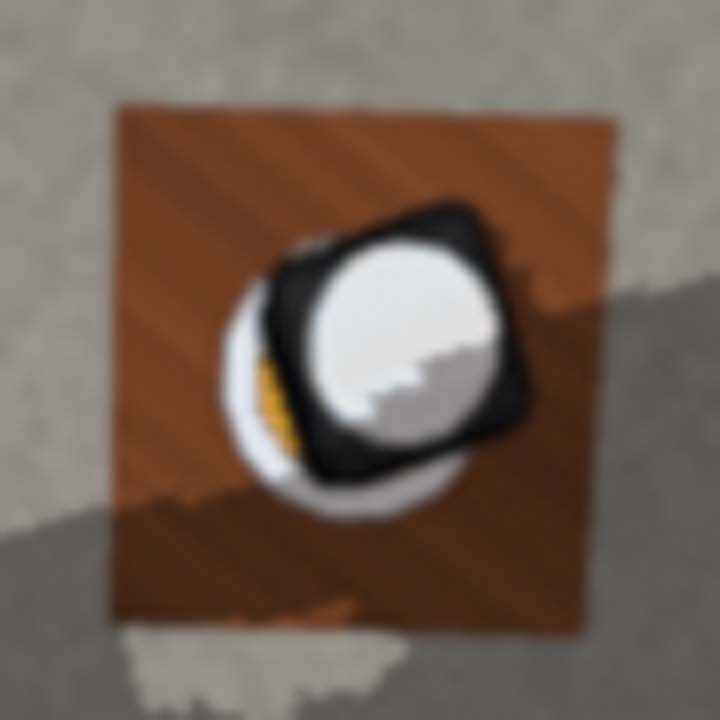

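```bash
python3 - <<'E'
from h import *
np.set_printoptions(precision=4,suppress=True)
C=cam("w1");S=cr(8,295,65)
def yaw(a,b,z):
    d=onz(C,S(*b),z)-onz(C,S(*a),z); return np.degrees(np.arctan2(d[1],d[0])),np.linalg.norm(d[:2])
h=[(272,272),(470,200),(532,420),(328,486)]
for z,q in((.165,h),(.072,[(118,103),(617,120),(583,635),(110,625)])):
    for i in range(4): print(yaw(q[i],q[(i+1)%4],z))
    print(np.mean([onz(C,S(*x),z) for x in q],0))
print("cap",onz(C,S(405,342),.165))
print("edges",yaw((330,252),(440,208),.165),yaw((340,483),(500,430),.165),yaw((485,230),(528,385),.165))
X,e=tri(C,S(405,342),"top",cr(10,215,230)(163,320));print("cap tri",X,e)
X,e=tri(C,S(405,342),"scene",cr(7,320,145)(251,101));print("cap tri",X,e)
a,b=cr(8,295,65)(118,103),cr(8,295,65)(583,635)
E
```

```text
(np.float64(2.226007106508276), np.float64(0.022510059765513984))
(np.float64(-87.91497441905021), np.float64(0.02364984371099657))
(np.float64(-179.32325929584002), np.float64(0.023496019711343238))
(np.float64(89.649658953361), np.float64(0.02303780823868434))
[0.3982 0.1935 0.165 ]
(np.float64(-18.264673874709725), np.float64(0.06910942237731522))
(np.float64(-107.9241473945564), np.float64(0.06893677917892171))
(np.float64(162.3386732557798), np.float64(0.06922421018745414))
(np.float64(71.98104097840242), np.float64(0.06966514701408023))
[0.3985 0.1935 0.072 ]
cap [0.3988 0.1937 0.165 ]
edges (np.float64(3.9599017010177002), np.float64(0.012617308813733052)) (np.float64(1.064958300290288), np.float64(0.018477253430798157)) (np.float64(-88.1215113677538), np.float64(0.016632334300969727))
cap tri [0.3974 0.1932 0.1707] 1.2250529090486142
cap tri [0.3987 0.1939 0.1699] 0.5687101262047283
```

```bash
python3 - <<'E'
from h import *
plan([[.3986,.1936,.32],[.3986,.1936,.132]],1.3)
E
```

```text
pos [0.3507 0.114  0.3195] yaw -16.13 tilt 0.16 F [-2.28 -0.09 -1.99] w 0.0858 t 2.25
rz total rad -0.3042
slide total [ 0.0497 -0.0785 -0.0005] to [0.3986 0.1936 0.32  ]
slide total [0.    0.    0.188] to [0.3986 0.1936 0.132 ]
```

Emit:
{"api": "jog_arm", "payload": {
  "dr": [
    [0, 0, -0.1015],
    [0, 0, -0.1015],
    [0, 0, -0.1015],
    [0, 0, 0],
    [0, 0, 0],
    [0, 0, 0],
    [0, 0, 0],
    [0, 0, 0],
    [0, 0, 0],
    [0, 0, 0]
  ],
  "slide": [
    [0, 0, 0],
    [0, 0, 0],
    [0, 0, 0],
    [0.0166, -0.0265, 0],
    [0.0166, -0.026, 0],
    [0.0165, -0.026, 0],
    [0, 0, 0.03],
    [0, 0, 0.03],
    [0, 0, 0.03],
    [0, 0, 0]
  ],
  "gripper": [1, 1, 1, 1, 1, 1, 1, 1, 1, 1]
}}

```text
time_s: 3.25
position: [0.3976, 0.1858, 0.2267]
tool_rot: [[1.0, 0.017, -0.007], [0.017, -1.0, -0.001], [-0.007, 0.001, -1.0]]
ft_force: [0.1, 0.5, 0.4]
grip_width: 0.0856
```

```bash
python3 - <<'E'
from h import *
plan([[.3986,.1936,.132]],1.3); shot("wrist","w2")
plan([[.3986,.1936,.132]],1.3)
E
```

```text
pos [0.3976 0.1858 0.2267] yaw 0.95 tilt 0.42 F [0.09 0.47 0.45] w 0.0856 t 3.25
rz total rad -0.0061
slide total [ 0.0012 -0.0078  0.0947] to [0.3986 0.1936 0.132 ]
pos [0.3988 0.1859 0.2291] yaw 0.94 tilt 0.18 F [ 0.1 -0.2  0.7] w 0.0856 t 3.3
rz total rad -0.0062
slide total [-0.     -0.0077  0.0971] to [0.3986 0.1936 0.132 ]
```

View pics/w2.png

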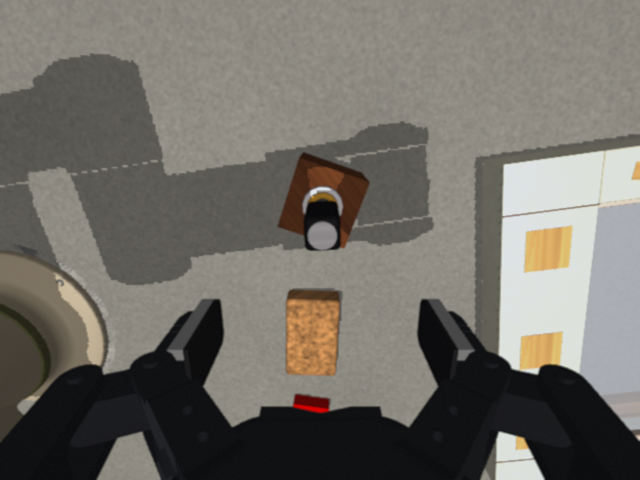

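```bash
python3 - <<'E'
from h import *
C=cam("w2");print(proj(C,[.3985,.1935,.165]),proj(C,[.3985,.1935,.08]))
crop("w2",270,140,110,120,6,"w2c")
E
```

```text
[322.11744071 234.65002561] [322.25764401 206.63322861]
```

View pics/w2c.png

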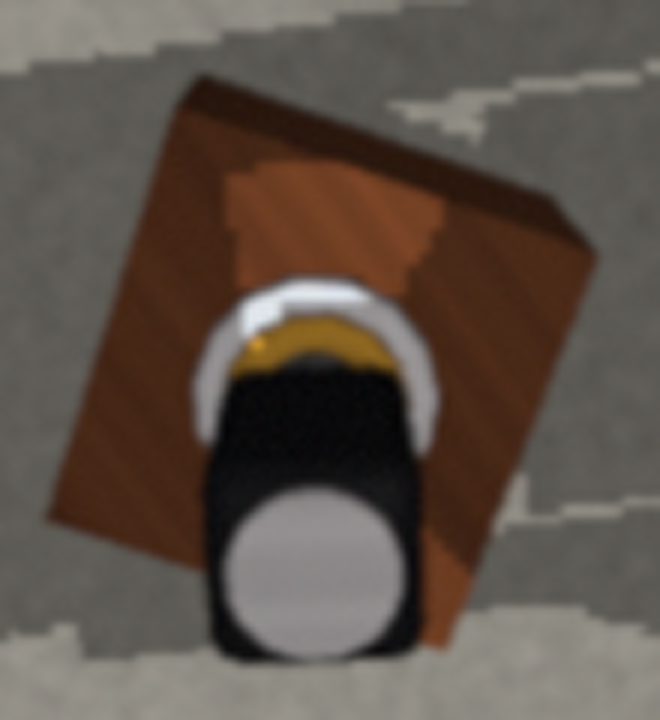

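Emit:
{"api": "jog_arm", "payload": {
  "dr": [
    [0, 0, 0],
    [0, 0, 0],
    [0, 0, 0],
    [0, 0, 0],
    [0, 0, 0],
    [0, 0, 0],
    [0, 0, 0],
    [0, 0, 0],
    [0, 0, 0],
    [0, 0, 0]
  ],
  "slide": [
    [0, -0.0077, 0],
    [0, 0, 0.025],
    [0, 0, 0.025],
    [0, 0, 0.025],
    [0, 0, 0.022],
    [0, 0, 0],
    [0, 0, 0],
    [0, 0, 0],
    [0, 0, 0],
    [0, 0, 0]
  ],
  "gripper": [1, 1, 1, 1, 1, 1, 1, 0, -1, -1],
  "force": 40
}}

```text
time_s: 4.3
position: [0.3996, 0.1939, 0.1334]
tool_rot: [[1.0, 0.017, 0.002], [0.017, -1.0, 0.0], [0.002, -0.0, -1.0]]
ft_force: [1.0, -0.4, -0.8]
grip_width: 0.0437
```

Emit:
{"api": "jog_arm", "payload": {
  "dr": [
    [0, 0, 0],
    [0, 0, 0],
    [0, 0, 0],
    [0, 0, 0],
    [0, 0, 0],
    [0, 0, 0],
    [0, 0, 0],
    [0, 0, 0],
    [0, 0, 0],
    [0, 0, 0]
  ],
  "slide": [
    [0, 0, 0],
    [0, 0, 0],
    [0, 0, 0],
    [0, 0, 0],
    [0, 0, 0],
    [0, 0, 0],
    [0, 0, 0],
    [0, 0, 0],
    [0, 0, 0],
    [0, 0, 0]
  ],
  "gripper": [-1, -1, -1, -1, -1, -1, -1, -1, -1, -1]
}}

```text
time_s: 5.3
position: [0.3993, 0.1939, 0.1332]
tool_rot: [[1.0, 0.017, 0.001], [0.017, -1.0, 0.0], [0.001, -0.0, -1.0]]
ft_force: [-2.4, -0.9, 5.7]
grip_width: 0.0248
```

```bash
python3 - <<'E'
from h import *
plan([[.3986,.1936,.132]],1.3); shot("wrist","w3")
E
```

```text
pos [0.3993 0.1939 0.1332] yaw 0.95 tilt 0.04 F [-2.37 -0.94  5.69] w 0.0248 t 5.3
rz total rad -0.0062
slide total [-0.0007  0.0003  0.0012] to [0.3986 0.1936 0.132 ]
```

View pics/w3.png

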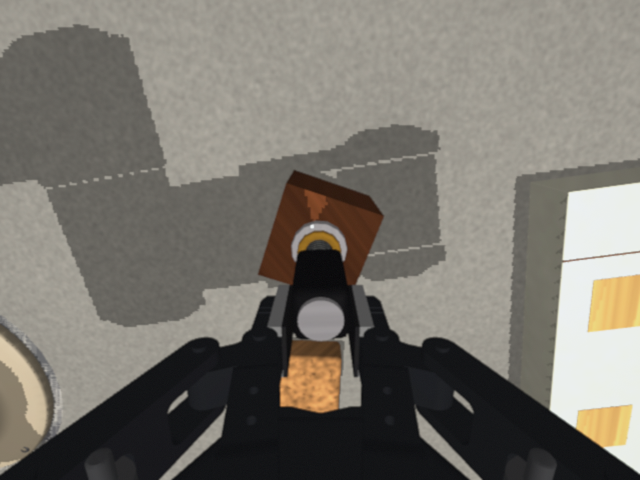

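Emit:
{"api": "jog_arm", "payload": {
  "dr": [
    [0, 0, 0],
    [0, 0, 0],
    [0, 0, 0],
    [0, 0, 0],
    [0, 0, 0],
    [0, 0, 0],
    [0, 0, 0],
    [0, 0, 0],
    [0, 0, 0],
    [0, 0, 0]
  ],
  "slide": [
    [0, 0, -0.005],
    [0, 0, -0.01],
    [0, 0, -0.015],
    [0, 0, -0.015],
    [0, 0, -0.02],
    [0, 0, -0.02],
    [0, 0, -0.02],
    [0, 0, -0.02],
    [0, 0, 0],
    [0, 0, 0]
  ],
  "gripper": [-1, -1, -1, -1, -1, -1, -1, -1, -1, -1],
  "force": 70
}}

```text
time_s: 6.35
position: [0.3989, 0.1937, 0.2573]
tool_rot: [[1.0, 0.017, -0.0], [0.017, -1.0, -0.0], [-0.0, 0.0, -1.0]]
ft_force: [0.2, -0.8, -4.0]
grip_width: 0.0237
```

```bash
python3 - <<'E'
from h import *
shot("wrist","w4");shot("scene","s4"); crop("w4",260,200,120,160,4,"w4c")
crop("s4",280,60,160,150,5,"s4c")
plan([[.6212,.1536,.255]])
E
```

```text
pos [0.3987 0.1937 0.2566] yaw 0.94 tilt 0.12 F [-0.66 -1.04 -3.67] w 0.0242 t 6.45
rz total rad 0.0
slide total [0.2218 0.0438 0.0016] to [0.6212 0.1536 0.255 ]
```

View pics/w4c.png

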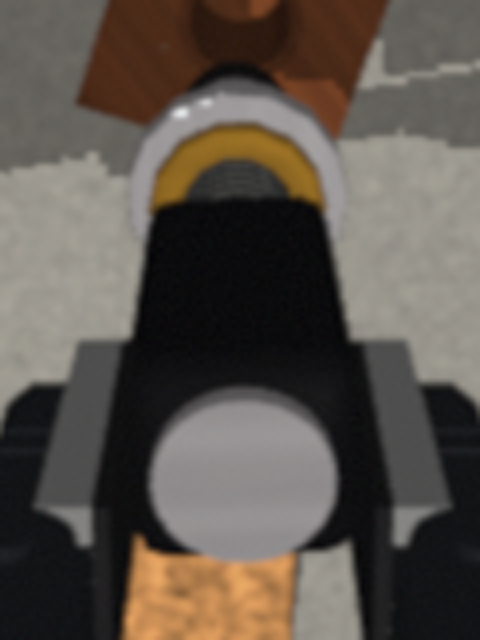

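View pics/s4c.png

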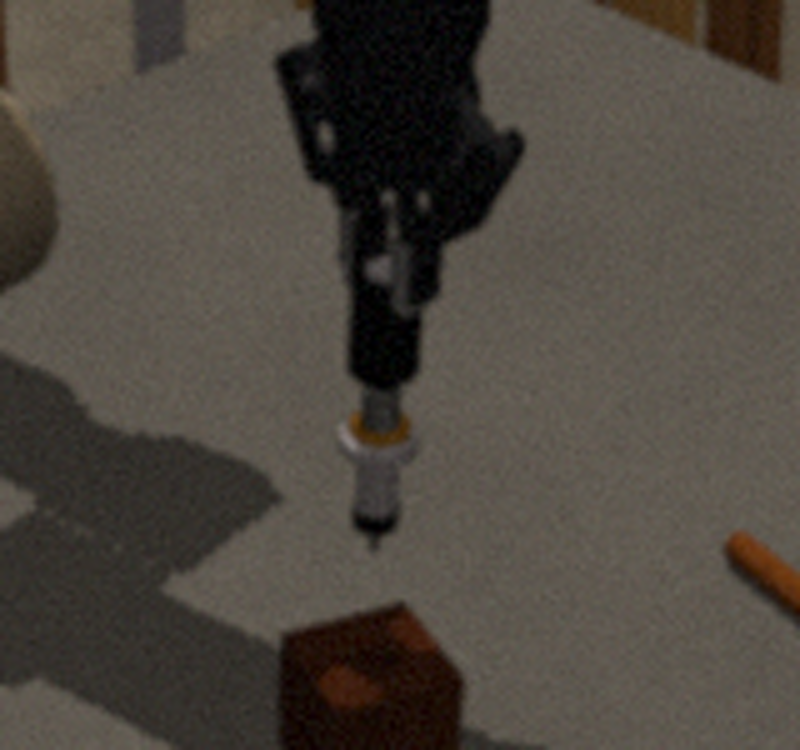

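```bash
python3 - <<'E'
from h import *
C=cam("w3");print(onz(C,[321,318.7],.165))
C=cam("w4");print(onz(C,[320.8,317.8],.2567+.0318))
plan([[.6212,.1536,.255]])
E
```

```text
[0.39975066 0.1929501  0.165     ]
[0.39934172 0.1928928  0.2885    ]
pos [0.3987 0.1937 0.2566] yaw 0.94 tilt 0.12 F [-0.66 -1.04 -3.67] w 0.0242 t 6.45
rz total rad 0.0
slide total [0.2218 0.0438 0.0016] to [0.6212 0.1536 0.255 ]
```

Emit:
{"api": "jog_arm", "payload": {
  "dr": [
    [0, 0, 0],
    [0, 0, 0],
    [0, 0, 0],
    [0, 0, 0],
    [0, 0, 0],
    [0, 0, 0],
    [0, 0, 0],
    [0, 0, 0],
    [0, 0, 0],
    [0, 0, 0]
  ],
  "slide": [
    [0.022, 0.0048, 0],
    [0.033, 0.0065, 0],
    [0.033, 0.0065, 0],
    [0.033, 0.0065, 0],
    [0.033, 0.0065, 0],
    [0.033, 0.0065, 0],
    [0.0345, 0.0065, 0],
    [0, 0, 0.02],
    [0, 0, 0.02],
    [0, 0, 0]
  ],
  "gripper": [-1, -1, -1, -1, -1, -1, -1, -1, -1, -1]
}}

```text
time_s: 7.45
position: [0.6201, 0.1534, 0.2132]
tool_rot: [[1.0, 0.016, -0.008], [0.016, -1.0, -0.0], [-0.008, 0.0, -1.0]]
ft_force: [-0.5, 0.4, -4.2]
grip_width: 0.0241
```

```bash
python3 - <<'E'
from h import *
shot("wrist","w5");shot("scene","s5");shot("top","t5");crop("s5",340,150,160,150,5,"s5c")
plan([[.6212,.1536,.205]])
E
```

```text
pos [0.6216 0.1538 0.2183] yaw 0.95 tilt 0.04 F [-0.25  0.3  -2.27] w 0.024 t 7.6
rz total rad 0.0
slide total [-0.0004  0.0001  0.0133] to [0.6212 0.1536 0.205 ]
```

View pics/w5.png

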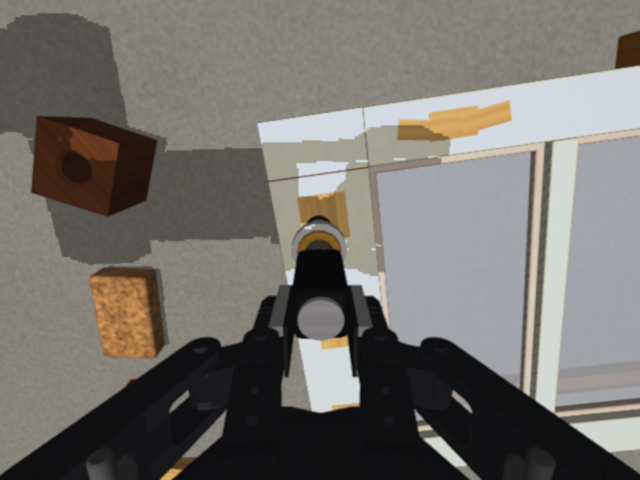

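View pics/s5c.png

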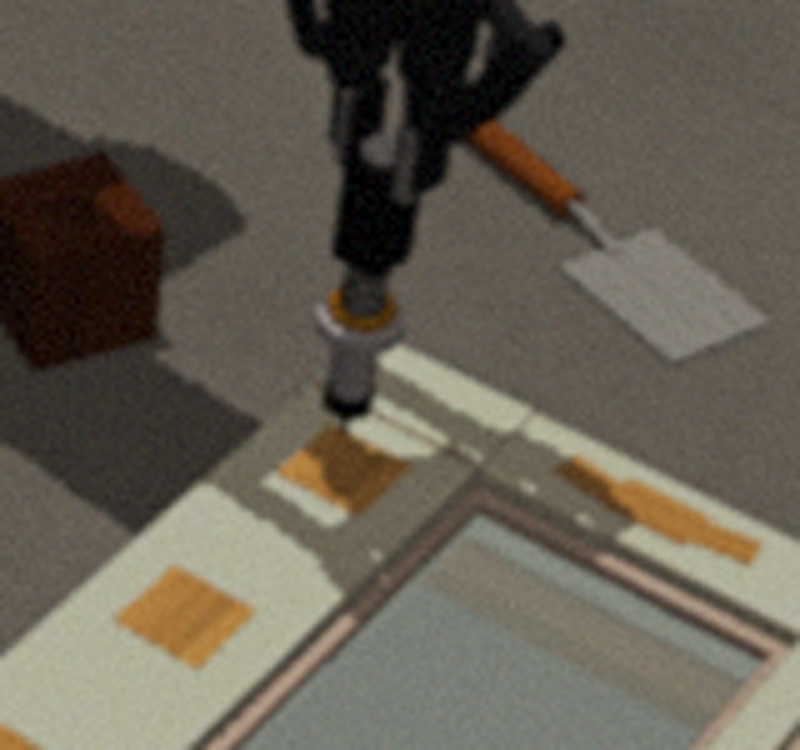

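```bash
python3 - <<'E'
from h import *
C=cam("w5");a=np.radians(9.06)
X=np.array([.6212,.1536,.0745])
for sx,sy in((1,1),(-1,1)):
    d=.022*np.array([sx*np.cos(a)-sy*np.sin(a),sx*np.sin(a)+sy*np.cos(a),0]);print(proj(C,X+d))
p=np.array([.6216,.1538,.2183]); print(proj("scene",p-[0,0,.1212]),proj("scene",p-[0,0,.1052]),proj("top",p+[0,0,.0318]))
crop("w5",280,170,90,60,8,"w5c")
E
```

```text
[343.45268039 189.92551873]
[294.98584539 196.69842541]
[409.47093538 236.03508997] [410.21709303 230.65038119] [243.34223954 163.1780458 ]
```

View pics/w5c.png

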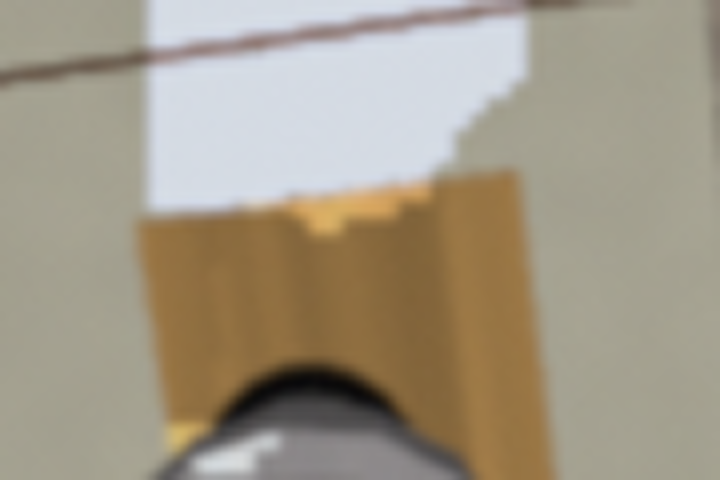

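Emit:
{"api": "jog_arm", "payload": {
  "dr": [
    [0, 0, 0],
    [0, 0, 0],
    [0, 0, 0],
    [0, 0, 0],
    [0, 0, 0],
    [0, 0, 0],
    [0, 0, 0],
    [0, 0, 0],
    [0, 0, 0],
    [0, 0, 0]
  ],
  "slide": [
    [0.001, 0, 0],
    [0, 0, 0.005],
    [0, 0, 0.005],
    [0, 0, 0.003],
    [0, 0, 0],
    [0, 0, 0],
    [0, 0, 0],
    [0, 0, 0],
    [0, 0, 0],
    [0, 0, 0]
  ],
  "gripper": [-1, -1, -1, -1, -1, -1, -1, -1, -1, -1]
}}

```text
time_s: 8.6
position: [0.6224, 0.1537, 0.2047]
tool_rot: [[1.0, 0.016, 0.0], [0.016, -1.0, 0.0], [0.0, -0.0, -1.0]]
ft_force: [-0.7, -0.8, -2.8]
grip_width: 0.0239
```

```bash
python3 - <<'E'
from h import *
shot("wrist","w6");crop("w6",280,170,90,60,8,"w6c")
C=cam("w6");a=np.radians(9.06)
X=np.array([.6212,.1536,.0745])
for sx,sy in((1,1),(-1,1)):
    d=.022*np.array([sx*np.cos(a)-sy*np.sin(a),sx*np.sin(a)+sy*np.cos(a),0]);print(proj(C,X+d))
plan([[.6222,.1536,.195]])
E
```

```text
[339.99921644 191.95697299]
[290.23971277 198.96922676]
pos [0.6224 0.1537 0.2047] yaw 0.95 tilt 0.0 F [-0.28  0.25 -2.6 ] w 0.024 t 8.65
rz total rad 0.0
slide total [-0.0002  0.0001  0.0097] to [0.6222 0.1536 0.195 ]
```

View pics/w6c.png

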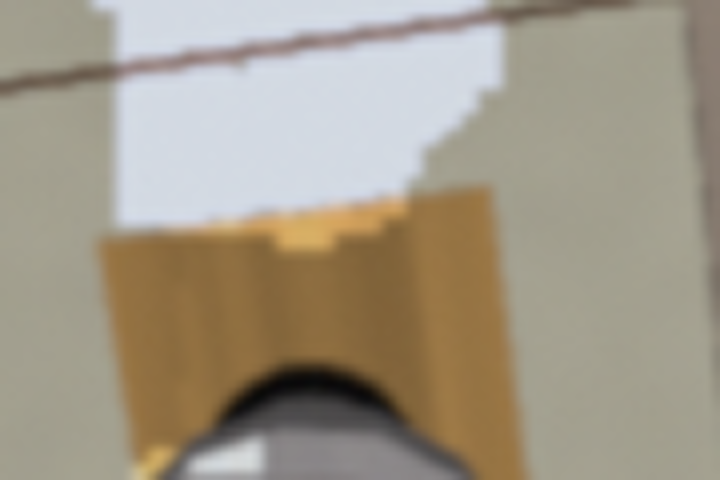

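Emit:
{"api": "jog_arm", "payload": {
  "dr": [
    [0, 0, 0],
    [0, 0, 0],
    [0, 0, 0],
    [0, 0, 0],
    [0, 0, 0],
    [0, 0, 0],
    [0, 0, 0],
    [0, 0, 0],
    [0, 0, 0],
    [0, 0, 0]
  ],
  "slide": [
    [0, 0, 0.003],
    [0, 0, 0.003],
    [0, 0, 0.002],
    [0, 0, 0.002],
    [0, 0, 0.002],
    [0, 0, 0.002],
    [0, 0, 0.002],
    [0, 0, 0.002],
    [0, 0, 0],
    [0, 0, 0]
  ],
  "gripper": [-1, -1, -1, -1, -1, -1, -1, -1, -1, -1]
}}

```text
time_s: 9.65
position: [0.6225, 0.1537, 0.187]
tool_rot: [[1.0, 0.017, 0.001], [0.017, -1.0, 0.0], [0.001, -0.0, -1.0]]
ft_force: [-1.0, 0.7, 1.6]
grip_width: 0.0244
```

```bash
python3 - <<'E'
from h import *
shot("wrist","w7");crop("w7",260,190,120,160,4,"w7c");shot("scene","s7");crop("s7",380,160,80,100,7,"s7c")
plan([[.6222,.1536,.18]])
E
```

```text
pos [0.6225 0.1537 0.1869] yaw 0.94 tilt 0.03 F [-0.73  0.14  1.68] w 0.0239 t 9.75
rz total rad 0.0
slide total [-0.0003  0.0001  0.0069] to [0.6222 0.1536 0.18  ]
```

View pics/w7c.png

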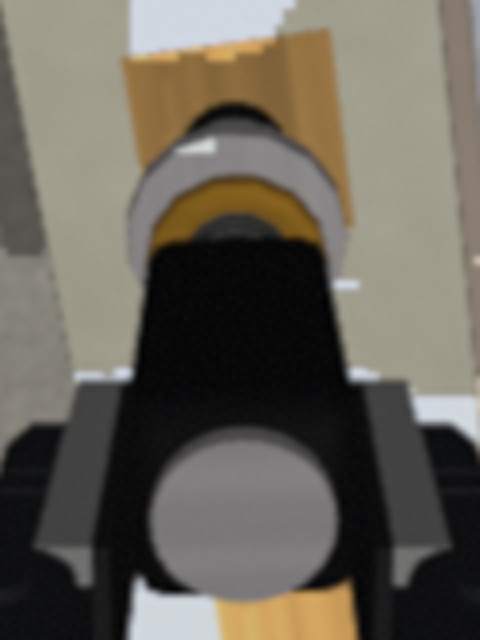

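View pics/s7c.png

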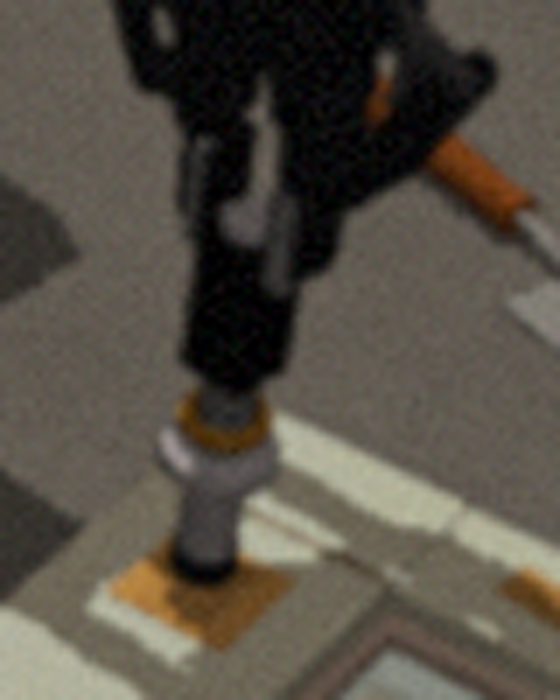

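Emit:
{"api": "jog_arm", "payload": {
  "dr": [
    [0, 0, 0],
    [0, 0, 0],
    [0, 0, 0],
    [0, 0, 0],
    [0, 0, 0],
    [0, 0, 0],
    [0, 0, 0],
    [0, 0, 0],
    [0, 0, 0],
    [0, 0, 0]
  ],
  "slide": [
    [0, 0, 0.001],
    [0, 0, 0.001],
    [0, 0, 0.001],
    [0, 0, 0.001],
    [0, 0, 0.0005],
    [0, 0, 0.0005],
    [0, 0, 0],
    [0, 0, 0],
    [0, 0, 0],
    [0, 0, 0]
  ],
  "gripper": [-1, -1, -1, -1, -1, -1, -1, -1, -1, -1]
}}

```text
time_s: 10.75
position: [0.6225, 0.1537, 0.1817]
tool_rot: [[1.0, 0.017, 0.0], [0.017, -1.0, -0.0], [0.0, 0.0, -1.0]]
ft_force: [0.3, 0.4, 3.4]
grip_width: 0.0243
```

Emit:
{"api": "jog_arm", "payload": {
  "dr": [
    [0, 0, 0],
    [0, 0, 0],
    [0, 0, 0],
    [0, 0, 0],
    [0, 0, 0],
    [0, 0, 0],
    [0, 0, 0],
    [0, 0, 0],
    [0, 0, 0],
    [0, 0, 0]
  ],
  "slide": [
    [0, 0, 0.0005],
    [0, 0, 0],
    [0, 0, 0.0005],
    [0, 0, 0],
    [0, 0, 0.0005],
    [0, 0, 0],
    [0, 0, 0],
    [0, 0, 0],
    [0, 0, 0],
    [0, 0, 0]
  ],
  "gripper": [-1, -1, -1, -1, -1, -1, -1, -1, -1, -1]
}}

```text
time_s: 11.75
position: [0.6224, 0.1537, 0.1801]
tool_rot: [[1.0, 0.016, -0.0], [0.016, -1.0, -0.0], [-0.0, 0.0, -1.0]]
ft_force: [-0.4, 0.0, 5.3]
grip_width: 0.0241
```

```bash
python3 - <<'E'
from h import *
shot("wrist","w8");crop("w8",260,190,120,160,4,"w8c");shot("scene","s8");crop("s8",380,160,80,100,7,"s8c")
plan([[.6222,.1536,.18]])
E
```

```text
pos [0.6224 0.1537 0.1802] yaw 0.95 tilt 0.01 F [-0.98 -0.48  5.35] w 0.0239 t 11.85
rz total rad 0.0
slide total [-0.0002  0.0001  0.0002] to [0.6222 0.1536 0.18  ]
```

View pics/s8c.png

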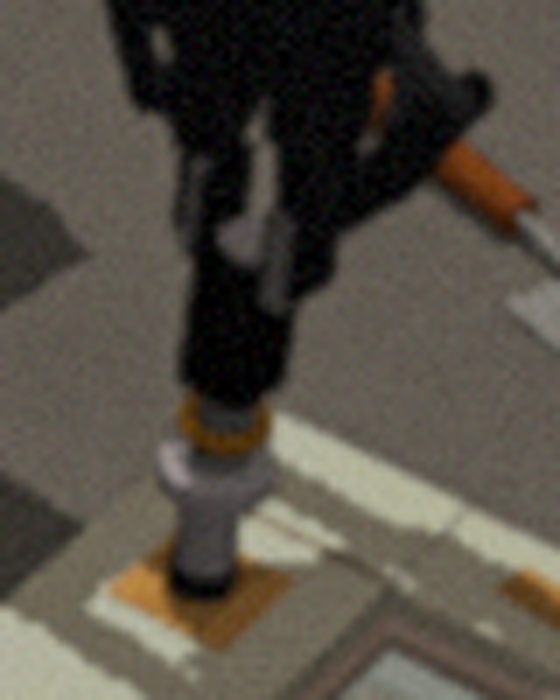

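Emit:
{"api": "jog_arm", "payload": {
  "dr": [
    [0, 0, 0],
    [0, 0, 0],
    [0, 0, 0],
    [0, 0, 0],
    [0, 0, 0],
    [0, 0, 0],
    [0, 0, 0],
    [0, 0, 0],
    [0, 0, 0],
    [0, 0, 0]
  ],
  "slide": [
    [0, 0, 0.0003],
    [0, 0, 0.0003],
    [0, 0, 0],
    [0, 0, 0],
    [0, 0, 0],
    [0, 0, 0],
    [0, 0, 0],
    [0, 0, 0],
    [0, 0, 0],
    [0, 0, 0]
  ],
  "gripper": [-1, -1, -1, -1, -1, -1, -1, -1, -1, -1]
}}

```text
time_s: 12.85
position: [0.6224, 0.1537, 0.1795]
tool_rot: [[1.0, 0.016, -0.0], [0.016, -1.0, 0.0], [-0.0, -0.0, -1.0]]
ft_force: [-0.1, -0.2, 4.6]
grip_width: 0.0242
```

Emit:
{"api": "jog_arm", "payload": {
  "dr": [
    [0, 0, 0],
    [0, 0, 0],
    [0, 0, 0],
    [0, 0, 0],
    [0, 0, 0],
    [0, 0, 0],
    [0, 0, 0],
    [0, 0, 0],
    [0, 0, 0],
    [0, 0, 0]
  ],
  "slide": [
    [0, 0, 0.0003],
    [0, 0, 0.0003],
    [0, 0, 0.0002],
    [0, 0, 0],
    [0, 0, 0],
    [0, 0, 0],
    [0, 0, 0],
    [0, 0, 0],
    [0, 0, 0],
    [0, 0, 0]
  ],
  "gripper": [-1, -1, -1, -1, -1, -1, -1, -1, -1, -1]
}}

```text
time_s: 13.85
position: [0.6224, 0.1537, 0.1787]
tool_rot: [[1.0, 0.017, -0.0], [0.017, -1.0, -0.0], [-0.0, 0.0, -1.0]]
ft_force: [-0.3, -0.4, 4.9]
grip_width: 0.0241
```

Emit:
{"api": "jog_arm", "payload": {
  "dr": [
    [0, 0, 0],
    [0, 0, 0],
    [0, 0, 0],
    [0, 0, 0],
    [0, 0, 0],
    [0, 0, 0],
    [0, 0, 0],
    [0, 0, 0],
    [0, 0, 0],
    [0, 0, 0]
  ],
  "slide": [
    [0, 0, 0.0003],
    [0, 0, 0.0003],
    [0, 0, 0.0002],
    [0, 0, 0],
    [0, 0, 0],
    [0, 0, 0],
    [0, 0, 0],
    [0, 0, 0],
    [0, 0, 0],
    [0, 0, 0]
  ],
  "gripper": [-1, -1, -1, -1, -1, -1, -1, -1, -1, -1]
}}

```text
time_s: 14.85
position: [0.6224, 0.1537, 0.1781]
tool_rot: [[1.0, 0.017, 0.0], [0.017, -1.0, 0.0], [0.0, -0.0, -1.0]]
ft_force: [-1.0, -0.8, 6.6]
grip_width: 0.024
```

Emit:
{"api": "jog_arm", "payload": {
  "dr": [
    [0, 0, 0],
    [0, 0, 0],
    [0, 0, 0],
    [0, 0, 0],
    [0, 0, 0],
    [0, 0, 0],
    [0, 0, 0],
    [0, 0, 0],
    [0, 0, 0],
    [0, 0, 0]
  ],
  "slide": [
    [0, 0, 0.0003],
    [0, 0, 0.0002],
    [0, 0, 0],
    [0, 0, 0],
    [0, 0, 0],
    [0, 0, 0],
    [0, 0, 0],
    [0, 0, 0],
    [0, 0, 0],
    [0, 0, 0]
  ],
  "gripper": [-1, -1, -1, -1, -1, -1, -1, -1, -1, -1]
}}

```text
time_s: 15.85
position: [0.6225, 0.1537, 0.1779]
tool_rot: [[1.0, 0.017, 0.001], [0.017, -1.0, 0.0], [0.001, -0.0, -1.0]]
ft_force: [-0.9, -0.0, 7.8]
grip_width: 0.0242
```

```bash
python3 - <<'E'
from h import *
shot("wrist","w9");crop("w9",260,190,120,160,4,"w9c");shot("scene","s9");crop("s9",380,160,80,100,7,"s9c")
plan([[.6222,.1536,.18]])
E
```

```text
pos [0.6225 0.1537 0.178 ] yaw 0.95 tilt 0.04 F [-1.36 -0.45  7.58] w 0.0243 t 15.95
rz total rad 0.0
slide total [-0.0003  0.0001 -0.002 ] to [0.6222 0.1536 0.18  ]
```

View pics/w9c.png

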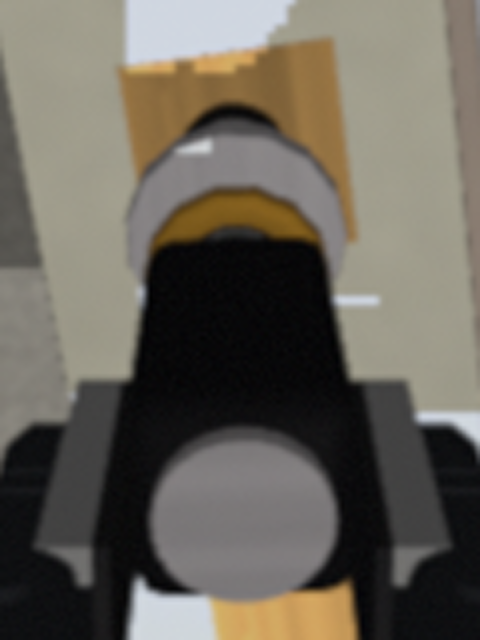

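View pics/s9c.png

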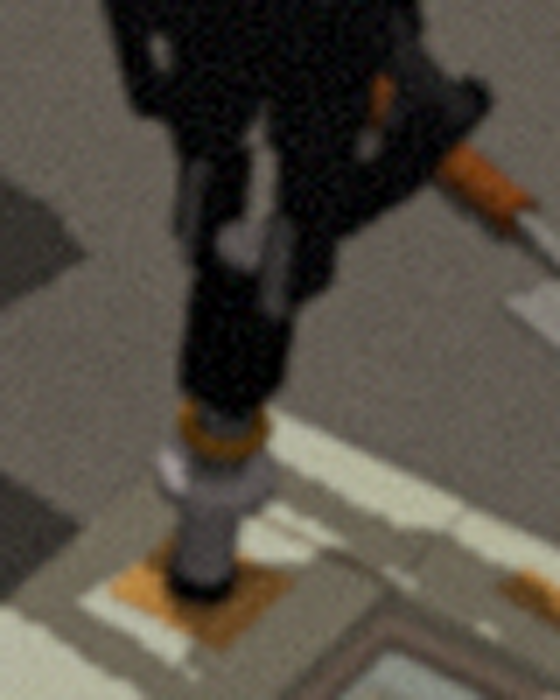

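Emit:
{"api": "jog_arm", "payload": {
  "dr": [
    [0, 0, 0],
    [0, 0, 0],
    [0, 0, 0],
    [0, 0, 0],
    [0, 0, 0],
    [0, 0, 0],
    [0, 0, 0],
    [0, 0, 0],
    [0, 0, 0],
    [0, 0, 0]
  ],
  "slide": [
    [0, 0, 0.0003],
    [0, 0, 0.0002],
    [0, 0, 0],
    [0, 0, 0],
    [0, 0, 0],
    [0, 0, 0],
    [0, 0, 0],
    [0, 0, 0],
    [0, 0, 0],
    [0, 0, 0]
  ],
  "gripper": [-1, -1, -1, -1, -1, -1, -1, -1, -1, -1]
}}

```text
time_s: 16.95
position: [0.6225, 0.1537, 0.1778]
tool_rot: [[1.0, 0.017, 0.001], [0.017, -1.0, 0.0], [0.001, -0.0, -1.0]]
ft_force: [-1.1, 0.5, 10.0]
grip_width: 0.0241
```

Emit:
{"api": "jog_arm", "payload": {
  "dr": [
    [0, 0, 0],
    [0, 0, 0],
    [0, 0, 0],
    [0, 0, 0],
    [0, 0, 0],
    [0, 0, 0],
    [0, 0, 0],
    [0, 0, 0],
    [0, 0, 0],
    [0, 0, 0]
  ],
  "slide": [
    [0, 0, -0.01],
    [0, 0, -0.015],
    [0, 0, -0.015],
    [0, 0, 0],
    [0.0039, 0.0288, 0],
    [0.0043, 0.03, 0],
    [0.0043, 0.03, 0],
    [0.0044, 0.03, 0],
    [0, 0, 0],
    [0, 0, 0]
  ],
  "gripper": [-1, -1, -1, -1, -1, -1, -1, -1, -1, -1]
}}

```text
time_s: 17.95
position: [0.6409, 0.0348, 0.2154]
tool_rot: [[1.0, 0.015, -0.003], [0.015, -1.0, 0.001], [-0.003, -0.001, -1.0]]
ft_force: [0.7, 0.1, -3.1]
grip_width: 0.0241
```

```bash
python3 - <<'E'
from h import *
plan([[.6413,.0352,.217]])
shot("wrist","w10");shot("scene","s10");crop("s10",300,190,130,130,6,"s10c");crop("w10",280,170,90,60,8,"w10c")
C=cam("w10");a=np.radians(9.06)
X=np.array([.6399,.0356,.0735])
for sx,sy in((1,1),(-1,1)):
    d=.022*np.array([sx*np.cos(a)-sy*np.sin(a),sx*np.sin(a)+sy*np.cos(a),0]);print(proj(C,X+d))
plan([[.6413,.0352,.217]])
E
```

```text
pos [0.6409 0.0348 0.2154] yaw 0.88 tilt 0.16 F [ 0.72  0.09 -3.12] w 0.0241 t 17.95
rz total rad 0.0
slide total [ 0.0004 -0.0004 -0.0016] to [0.6413 0.0352 0.217 ]
[339.96804131 188.66120919]
[291.9872815  195.47774311]
pos [0.6409 0.036  0.2161] yaw 0.99 tilt 0.09 F [-0.4  -0.1  -3.49] w 0.0242 t 18.05
rz total rad 0.0
slide total [ 0.0004  0.0008 -0.0009] to [0.6413 0.0352 0.217 ]
```

View pics/w10.png

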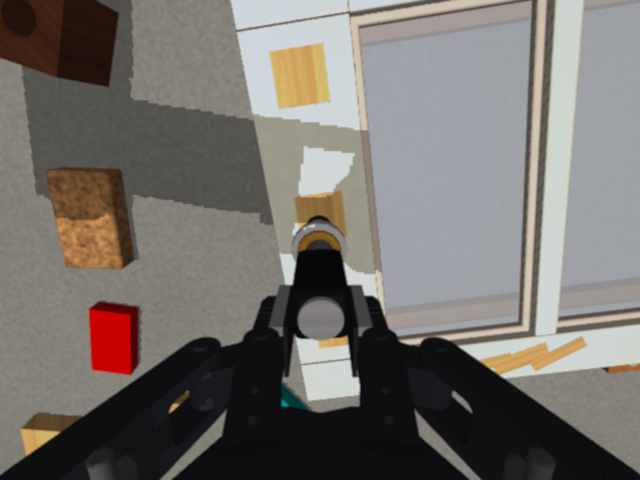

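View pics/s10c.png

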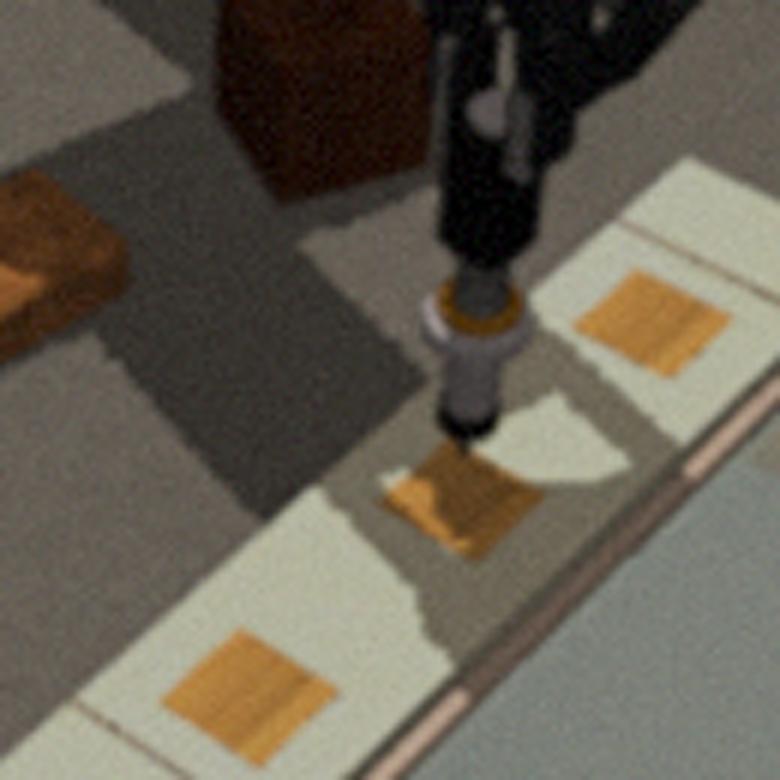

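View pics/w10c.png

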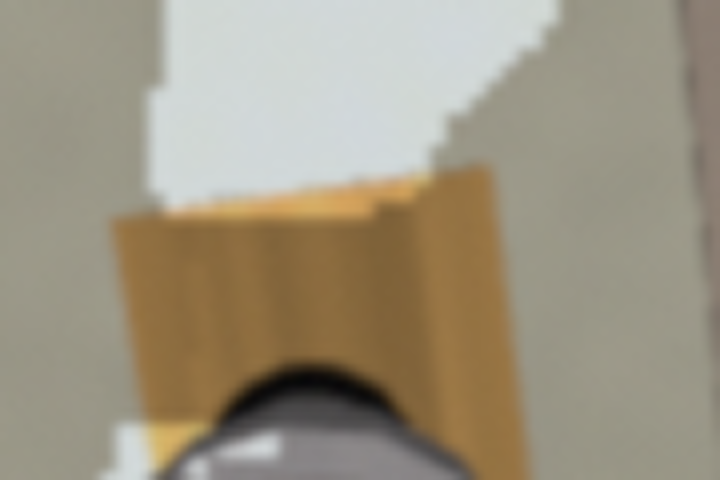

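Emit:
{"api": "jog_arm", "payload": {
  "dr": [
    [0, 0, 0],
    [0, 0, 0],
    [0, 0, 0],
    [0, 0, 0],
    [0, 0, 0],
    [0, 0, 0],
    [0, 0, 0],
    [0, 0, 0],
    [0, 0, 0],
    [0, 0, 0]
  ],
  "slide": [
    [0, 0, 0.008],
    [0, 0, 0.008],
    [0, 0, 0.006],
    [0, 0, 0.004],
    [0, 0, 0.003],
    [0, 0, 0.003],
    [0, 0, 0.003],
    [0, 0, 0.002],
    [0, 0, 0.001],
    [0, 0, 0]
  ],
  "gripper": [-1, -1, -1, -1, -1, -1, -1, -1, -1, -1]
}}

```text
time_s: 19.05
position: [0.6413, 0.0352, 0.179]
tool_rot: [[1.0, 0.017, 0.0], [0.017, -1.0, -0.0], [0.0, 0.0, -1.0]]
ft_force: [-2.2, 1.4, 4.1]
grip_width: 0.0238
```

Emit:
{"api": "jog_arm", "payload": {
  "dr": [
    [0, 0, 0],
    [0, 0, 0],
    [0, 0, 0],
    [0, 0, 0],
    [0, 0, 0],
    [0, 0, 0],
    [0, 0, 0],
    [0, 0, 0],
    [0, 0, 0],
    [0, 0, 0]
  ],
  "slide": [
    [0, 0, 0.0003],
    [0, 0, 0.0003],
    [0, 0, 0.0002],
    [0, 0, 0.0002],
    [0, 0, 0],
    [0, 0, 0],
    [0, 0, 0],
    [0, 0, 0],
    [0, 0, 0],
    [0, 0, 0]
  ],
  "gripper": [-1, -1, -1, -1, -1, -1, -1, -1, -1, -1]
}}

```text
time_s: 20.05
position: [0.6413, 0.0352, 0.1781]
tool_rot: [[1.0, 0.016, 0.0], [0.016, -1.0, -0.0], [0.0, 0.0, -1.0]]
ft_force: [-3.5, -0.0, 5.0]
grip_width: 0.024
```

Emit:
{"api": "jog_arm", "payload": {
  "dr": [
    [0, 0, 0],
    [0, 0, 0],
    [0, 0, 0],
    [0, 0, 0],
    [0, 0, 0],
    [0, 0, 0],
    [0, 0, 0],
    [0, 0, 0],
    [0, 0, 0],
    [0, 0, 0]
  ],
  "slide": [
    [0, 0, 0.0003],
    [0, 0, 0.0003],
    [0, 0, 0.0002],
    [0, 0, 0],
    [0, 0, 0],
    [0, 0, 0],
    [0, 0, 0],
    [0, 0, 0],
    [0, 0, 0],
    [0, 0, 0]
  ],
  "gripper": [-1, -1, -1, -1, -1, -1, -1, -1, -1, -1]
}}

```text
time_s: 21.05
position: [0.6414, 0.0352, 0.1778]
tool_rot: [[1.0, 0.017, 0.001], [0.017, -1.0, -0.0], [0.001, 0.0, -1.0]]
ft_force: [-1.7, 1.3, 7.7]
grip_width: 0.0243
```

```bash
python3 - <<'E'
from h import *
shot("wrist","w11");crop("w11",260,190,120,160,4,"w11c");shot("scene","s11");crop("s11",350,180,80,100,7,"s11c")
plan([[.6413,.0352,.18]])
E
```

```text
pos [0.6414 0.0352 0.1778] yaw 0.95 tilt 0.06 F [-3.37  0.66  9.02] w 0.0242 t 21.15
rz total rad 0.0
slide total [-0.0001 -0.     -0.0022] to [0.6413 0.0352 0.18  ]
```

View pics/w11c.png

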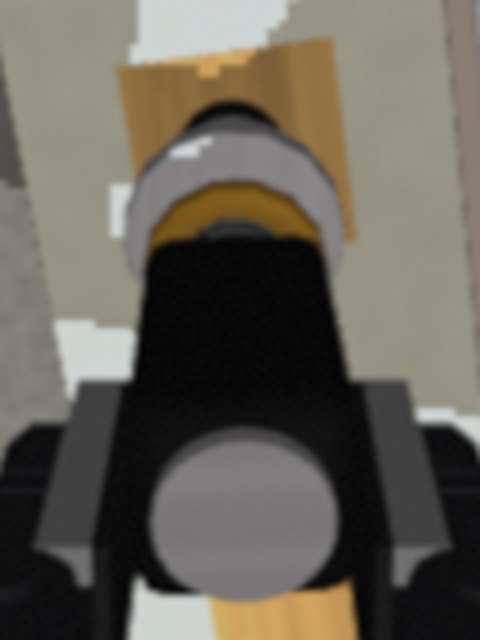

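View pics/s11c.png

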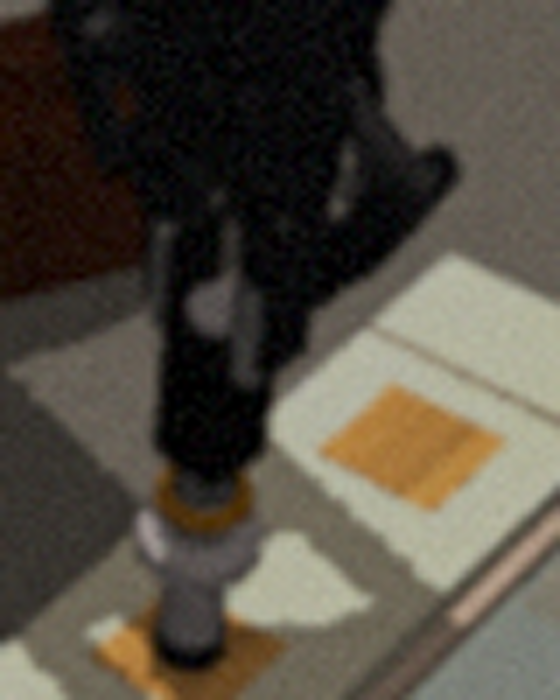

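Emit:
{"api": "jog_arm", "payload": {
  "dr": [
    [0, 0, 0],
    [0, 0, 0],
    [0, 0, 0],
    [0, 0, 0],
    [0, 0, 0],
    [0, 0, 0],
    [0, 0, 0],
    [0, 0, 0],
    [0, 0, 0],
    [0, 0, 0]
  ],
  "slide": [
    [0, 0, -0.01],
    [0, 0, -0.015],
    [0, 0, -0.015],
    [0, 0, 0],
    [0.0039, 0.0288, 0],
    [0.0043, 0.03, 0],
    [0.0043, 0.03, 0],
    [0.0044, 0.03, 0],
    [0, 0, 0],
    [0, 0, 0]
  ],
  "gripper": [-1, -1, -1, -1, -1, -1, -1, -1, -1, -1]
}}

```text
time_s: 22.15
position: [0.66, -0.0838, 0.2157]
tool_rot: [[1.0, 0.015, -0.002], [0.015, -1.0, 0.001], [-0.002, -0.001, -1.0]]
ft_force: [-0.2, 0.5, -2.5]
grip_width: 0.0243
```

```bash
python3 - <<'E'
from h import *
plan([[.6602,-.0833,.217]])
shot("wrist","w12");crop("w12",280,170,90,60,8,"w12c")
C=cam("w12");a=np.radians(9.06)
X=np.array([.659,-.0836,.0735])
for sx,sy in((1,1),(-1,1)):
    d=.022*np.array([sx*np.cos(a)-sy*np.sin(a),sx*np.sin(a)+sy*np.cos(a),0]);print(proj(C,X+d))
plan([[.6602,-.0833,.217]])
E
```

```text
pos [ 0.66   -0.0838  0.2157] yaw 0.88 tilt 0.11 F [-0.24  0.48 -2.47] w 0.0243 t 22.15
rz total rad 0.0
slide total [ 0.0003 -0.0005 -0.0013] to [ 0.6602 -0.0833  0.217 ]
[339.82312051 189.28727666]
[291.9162484  196.09693924]
pos [ 0.6599 -0.083   0.2161] yaw 0.94 tilt 0.09 F [-0.1  -0.36 -2.41] w 0.0242 t 22.2
rz total rad 0.0
slide total [ 0.0003  0.0003 -0.0009] to [ 0.6602 -0.0833  0.217 ]
```

View pics/w12c.png

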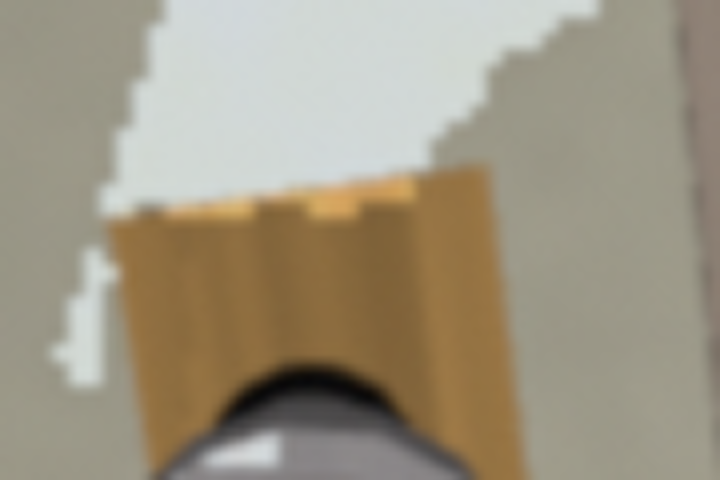

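Emit:
{"api": "jog_arm", "payload": {
  "dr": [
    [0, 0, 0],
    [0, 0, 0],
    [0, 0, 0],
    [0, 0, 0],
    [0, 0, 0],
    [0, 0, 0],
    [0, 0, 0],
    [0, 0, 0],
    [0, 0, 0],
    [0, 0, 0]
  ],
  "slide": [
    [0, 0, 0.008],
    [0, 0, 0.008],
    [0, 0, 0.006],
    [0, 0, 0.004],
    [0, 0, 0.003],
    [0, 0, 0.003],
    [0, 0, 0.003],
    [0, 0, 0.002],
    [0, 0, 0.001],
    [0, 0, 0]
  ],
  "gripper": [-1, -1, -1, -1, -1, -1, -1, -1, -1, -1]
}}

```text
time_s: 23.2
position: [0.6601, -0.0833, 0.1791]
tool_rot: [[1.0, 0.017, -0.0], [0.017, -1.0, 0.0], [-0.0, -0.0, -1.0]]
ft_force: [-1.6, 0.3, 0.2]
grip_width: 0.0241
```

Emit:
{"api": "jog_arm", "payload": {
  "dr": [
    [0, 0, 0],
    [0, 0, 0],
    [0, 0, 0],
    [0, 0, 0],
    [0, 0, 0],
    [0, 0, 0],
    [0, 0, 0],
    [0, 0, 0],
    [0, 0, 0],
    [0, 0, 0]
  ],
  "slide": [
    [0, 0, 0.0003],
    [0, 0, 0.0003],
    [0, 0, 0.0003],
    [0, 0, 0.0003],
    [0, 0, 0],
    [0, 0, 0],
    [0, 0, 0],
    [0, 0, 0],
    [0, 0, 0],
    [0, 0, 0]
  ],
  "gripper": [-1, -1, -1, -1, -1, -1, -1, -1, -1, -1]
}}

```text
time_s: 24.2
position: [0.6602, -0.0833, 0.178]
tool_rot: [[1.0, 0.017, 0.0], [0.017, -1.0, -0.0], [0.0, 0.0, -1.0]]
ft_force: [-2.3, 0.8, 3.1]
grip_width: 0.0242
```

Emit:
{"api": "jog_arm", "payload": {
  "dr": [
    [0, 0, 0],
    [0, 0, 0],
    [0, 0, 0],
    [0, 0, 0],
    [0, 0, 0],
    [0, 0, 0],
    [0, 0, 0],
    [0, 0, 0],
    [0, 0, 0],
    [0, 0, 0]
  ],
  "slide": [
    [0, 0, 0.0003],
    [0, 0, 0.0002],
    [0, 0, 0],
    [0, 0, 0],
    [0, 0, 0],
    [0, 0, 0],
    [0, 0, 0],
    [0, 0, 0],
    [0, 0, 0],
    [0, 0, 0]
  ],
  "gripper": [-1, -1, -1, -1, -1, -1, -1, -1, -1, -1]
}}

```text
time_s: 25.2
position: [0.6602, -0.0833, 0.1778]
tool_rot: [[1.0, 0.016, 0.001], [0.016, -1.0, -0.0], [0.001, 0.0, -1.0]]
ft_force: [-3.1, 0.1, 5.3]
grip_width: 0.024
```

```bash
python3 - <<'E'
from h import *
shot("wrist","w13");crop("w13",260,190,120,160,4,"w13c")
plan([[.6602,-.0833,.257],[.3986,.1938,.257]],.95)
E
```

```text
pos [ 0.6602 -0.0834  0.1778] yaw 0.95 tilt 0.04 F [-2.62  1.59  5.69] w 0.0242 t 25.25
rz total rad -0.0001
slide total [-0.     -0.0001 -0.0792] to [ 0.6602 -0.0833  0.257 ]
slide total [-0.257  -0.2814  0.    ] to [0.3986 0.1938 0.257 ]
```

View pics/w13c.png

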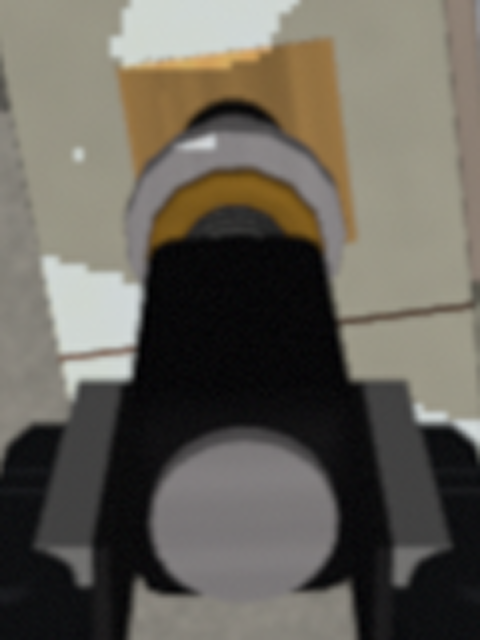

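Emit:
{"api": "jog_arm", "payload": {
  "dr": [
    [0, 0, 0],
    [0, 0, 0],
    [0, 0, 0],
    [0, 0, 0],
    [0, 0, 0],
    [0, 0, 0],
    [0, 0, 0],
    [0, 0, 0],
    [0, 0, 0],
    [0, 0, 0]
  ],
  "slide": [
    [0, 0, -0.01],
    [0, 0, -0.02],
    [0, 0, -0.025],
    [0, 0, -0.025],
    [-0.0256, -0.0281, 0],
    [-0.0256, -0.0281, 0],
    [-0.0256, -0.0281, 0],
    [-0.0256, -0.0281, 0],
    [-0.0256, -0.0281, 0],
    [-0.0256, -0.0281, 0]
  ],
  "gripper": [-1, -1, -1, -1, -1, -1, -1, -1, -1, -1]
}}

```text
time_s: 26.25
position: [0.5028, 0.0835, 0.2574]
tool_rot: [[1.0, 0.016, 0.0], [0.016, -1.0, -0.0], [0.0, 0.0, -1.0]]
ft_force: [0.8, 0.4, -2.8]
grip_width: 0.0242
```

Emit:
{"api": "jog_arm", "payload": {
  "dr": [
    [0, 0, 0],
    [0, 0, 0],
    [0, 0, 0],
    [0, 0, 0],
    [0, 0, 0],
    [0, 0, 0],
    [0, 0, 0],
    [0, 0, 0],
    [0, 0, 0],
    [0, 0, 0]
  ],
  "slide": [
    [-0.0256, -0.0281, 0],
    [-0.0256, -0.0281, 0],
    [-0.0256, -0.0282, 0],
    [-0.0259, -0.0283, 0],
    [0, 0, 0],
    [0, 0, 0],
    [0, 0, 0],
    [0, 0, 0],
    [0, 0, 0],
    [0, 0, 0]
  ],
  "gripper": [-1, -1, -1, -1, -1, -1, -1, -1, -1, -1]
}}

```text
time_s: 27.25
position: [0.3996, 0.1934, 0.2573]
tool_rot: [[1.0, 0.016, -0.0], [0.016, -1.0, -0.0], [-0.0, 0.0, -1.0]]
ft_force: [0.4, -1.0, -3.8]
grip_width: 0.0241
```

```bash
python3 - <<'E'
from h import *
shot("wrist","w14");crop("w14",260,180,120,160,4,"w14c")
plan([[.3989,.1938,.192],[.3989,.1938,.1345]],.95)
E
```

```text
pos [0.3995 0.1934 0.2573] yaw 0.91 tilt 0.01 F [ 0.04  0.48 -3.07] w 0.0239 t 27.3
rz total rad -0.0007
slide total [-0.0006 -0.0004  0.0653] to [0.3989 0.1938 0.192 ]
slide total [0.     0.     0.0575] to [0.3989 0.1938 0.1345]
```

View pics/w14c.png

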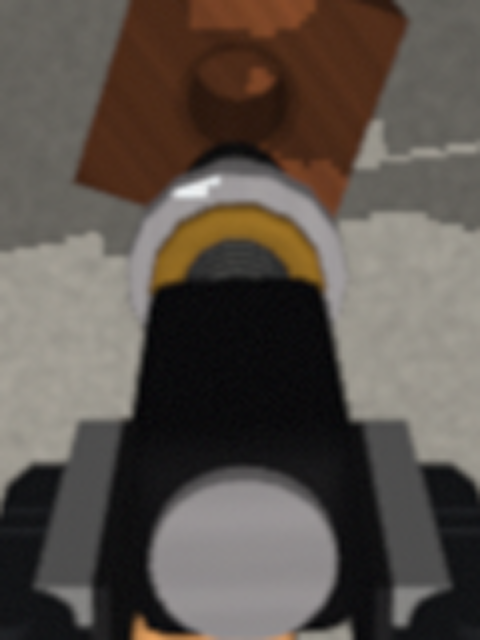

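Emit:
{"api": "jog_arm", "payload": {
  "dr": [
    [0, 0, 0],
    [0, 0, 0],
    [0, 0, 0],
    [0, 0, 0],
    [0, 0, 0],
    [0, 0, 0],
    [0, 0, 0],
    [0, 0, 0],
    [0, 0, 0],
    [0, 0, 0]
  ],
  "slide": [
    [-0.0006, -0.0004, 0],
    [0, 0, 0.02],
    [0, 0, 0.02],
    [0, 0, 0.01],
    [0, 0, 0.005],
    [0, 0, 0.005],
    [0, 0, 0.01],
    [0, 0, 0.01],
    [0, 0, 0.01],
    [0, 0, 0]
  ],
  "gripper": [-1, -1, -1, -1, -1, -1, -1, -1, -1, -1]
}}

```text
time_s: 28.3
position: [0.3979, 0.194, 0.1661]
tool_rot: [[1.0, 0.016, -0.003], [0.016, -1.0, -0.001], [-0.003, 0.0, -1.0]]
ft_force: [0.3, -0.7, -2.1]
grip_width: 0.0238
```

Emit:
{"api": "jog_arm", "payload": {
  "dr": [
    [0, 0, 0],
    [0, 0, 0],
    [0, 0, 0],
    [0, 0, 0],
    [0, 0, 0],
    [0, 0, 0],
    [0, 0, 0],
    [0, 0, 0],
    [0, 0, 0],
    [0, 0, 0]
  ],
  "slide": [
    [0, 0, 0.01],
    [0, 0, 0.01],
    [0, 0, 0.006],
    [0, 0, 0.003],
    [0, 0, 0.003],
    [0, 0, 0.0005],
    [0, 0, 0],
    [0, 0, 0],
    [0, 0, 0],
    [0, 0, 0]
  ],
  "gripper": [-1, -1, -1, -1, -1, -1, -1, -1, -1, -1]
}}

```text
time_s: 29.3
position: [0.3987, 0.1941, 0.135]
tool_rot: [[1.0, 0.016, 0.0], [0.016, -1.0, 0.0], [0.0, -0.0, -1.0]]
ft_force: [0.2, -0.3, -3.0]
grip_width: 0.0244
```

```bash
python3 - <<'E'
from h import *
shot("scene","s15");crop("s15",300,110,100,115,6,"s15c")
plan([[.3989,.1938,.1332]],.95)
E
```

```text
pos [0.3986 0.1941 0.135 ] yaw 0.95 tilt 0.01 F [-0.27  0.93 -3.04] w 0.024 t 29.35
rz total rad 0.0
slide total [0.0003 0.0003 0.0018] to [0.3989 0.1938 0.1332]
```

View pics/s15c.png

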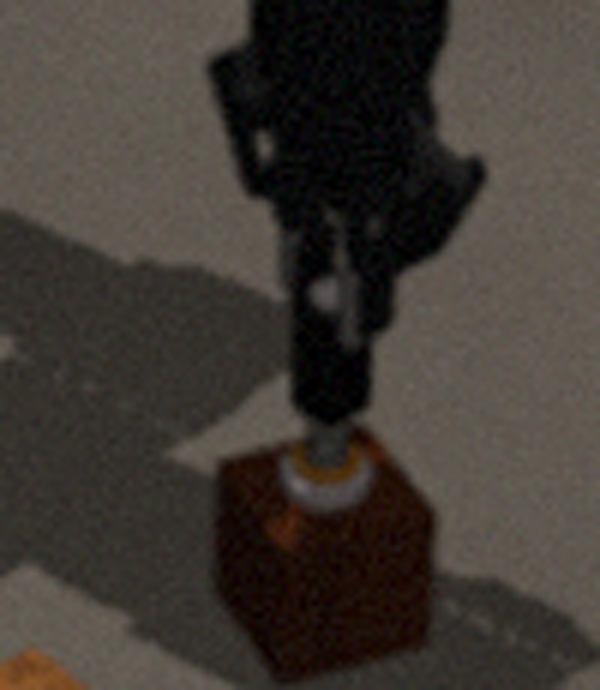

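Emit:
{"api": "jog_arm", "payload": {
  "dr": [
    [0, 0, 0],
    [0, 0, 0],
    [0, 0, 0],
    [0, 0, 0],
    [0, 0, 0],
    [0, 0, 0],
    [0, 0, 0],
    [0, 0, 0],
    [0, 0, 0],
    [0, 0, 0]
  ],
  "slide": [
    [0, 0, 0.0008],
    [0, 0, 0.0007],
    [0, 0, 0],
    [0, 0, 0],
    [0, 0, 0],
    [0, 0, 0],
    [0, 0, 0],
    [0, 0, 0],
    [0, 0, 0],
    [0, 0, 0]
  ],
  "gripper": [-1, -1, -1, -1, -0.2, 0, 0.3, 0.6, 1, 1]
}}

```text
time_s: 30.35
position: [0.3986, 0.1941, 0.1335]
tool_rot: [[1.0, 0.016, 0.0], [0.016, -1.0, 0.0], [0.0, -0.0, -1.0]]
ft_force: [0.1, 0.7, 0.5]
grip_width: 0.0854
```

Emit:
{"api": "jog_arm", "payload": {
  "dr": [
    [0, 0, 0],
    [0, 0, 0],
    [0, 0, 0],
    [0, 0, 0],
    [0, 0, 0],
    [0, 0, 0],
    [0, 0, 0],
    [0, 0, 0],
    [0, 0, 0],
    [0, 0, 0]
  ],
  "slide": [
    [0, 0, 0],
    [0, 0, 0],
    [0, 0, -0.01],
    [0, 0, -0.02],
    [0, 0, -0.03],
    [0, 0, -0.035],
    [0, 0, -0.035],
    [0, 0, -0.035],
    [0, 0, -0.02],
    [0, 0, 0]
  ],
  "gripper": [1, 1, 1, 1, 1, 1, 1, 1, 1, 1]
}}

```text
time_s: 31.35
position: [0.3992, 0.1943, 0.3217]
tool_rot: [[1.0, 0.017, 0.006], [0.017, -1.0, 0.001], [0.006, -0.001, -1.0]]
ft_force: [-0.0, 0.5, -0.1]
grip_width: 0.0858
```

```bash
python3 - <<'E'
from h import *
shot("scene","s16");crop("s16",300,110,100,115,6,"s16c");shot("wrist","w16")
plan([[.42,-.263,.32]],-90)
E
```

```text
pos [0.3983 0.1941 0.3184] yaw 0.95 tilt 0.0 F [-0.23 -0.07 -0.38] w 0.0851 t 31.45
rz total rad 1.5873
slide total [ 0.4571 -0.0217 -0.0016] to [ 0.42  -0.263  0.32 ]
```

View pics/s16c.png

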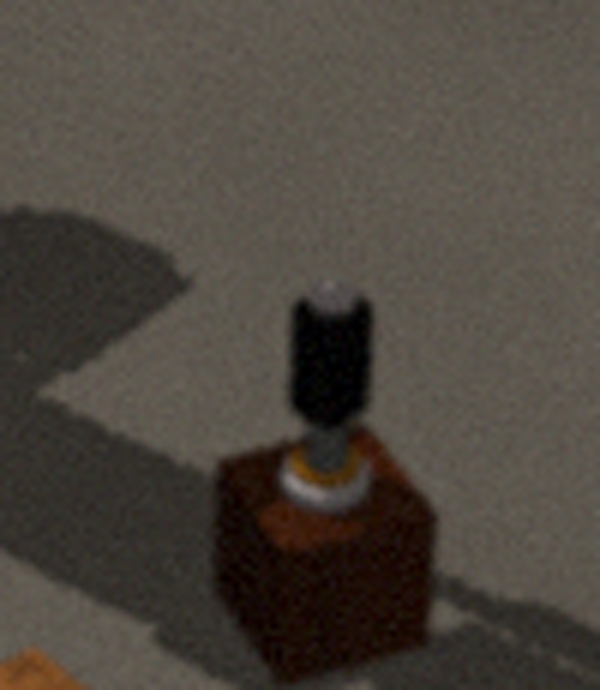

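View pics/w16.png

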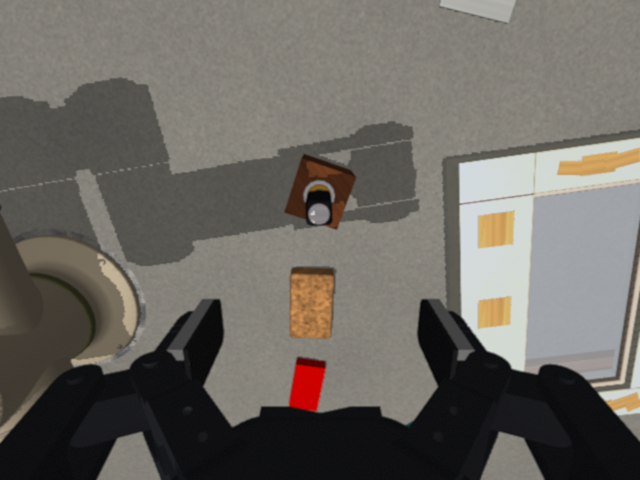

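Emit:
{"api": "jog_arm", "payload": {
  "dr": [
    [0, 0, 0],
    [0, 0, 0],
    [0, 0, 0],
    [0, 0, 0],
    [0, 0, 0],
    [0, 0, 0],
    [0, 0, 0],
    [0, 0, 0],
    [0, 0, 0],
    [0, 0, 0]
  ],
  "slide": [
    [0.0015, 0.0457, 0],
    [0.0015, 0.0457, 0],
    [0.0015, 0.0457, 0],
    [0.0015, 0.0457, 0],
    [0.0015, 0.0457, 0],
    [0.0015, 0.0457, 0],
    [0.0015, 0.0457, 0],
    [0.0015, 0.0457, 0],
    [0.0015, 0.0457, 0],
    [0.0015, 0.0457, 0]
  ],
  "gripper": [1, 1, 1, 1, 1, 1, 1, 1, 1, 1]
}}

```text
time_s: 32.45
position: [0.4205, -0.2642, 0.3172]
tool_rot: [[1.0, 0.016, -0.002], [0.016, -1.0, 0.002], [-0.002, -0.002, -1.0]]
ft_force: [0.7, 1.3, -0.1]
grip_width: 0.0856
```

Emit:
{"api": "jog_arm", "payload": {
  "dr": [
    [0, 0, -0.145],
    [0, 0, -0.145],
    [0, 0, -0.145],
    [0, 0, -0.145],
    [0, 0, -0.145],
    [0, 0, -0.145],
    [0, 0, -0.145],
    [0, 0, -0.145],
    [0, 0, -0.145],
    [0, 0, -0.145]
  ],
  "slide": [
    [0, 0, 0.01],
    [0, 0, 0.01],
    [0, 0, 0.01],
    [0, 0, 0.01],
    [0, 0, 0.01],
    [0, 0, 0.01],
    [0, 0, 0.01],
    [0, 0, 0.01],
    [0, 0, 0.01],
    [0, 0, 0.01]
  ],
  "gripper": [1, 1, 1, 1, 1, 1, 1, 1, 1, 1]
}}

```text
time_s: 33.45
position: [0.4206, -0.262, 0.2168]
tool_rot: [[0.098, 0.995, -0.002], [0.995, -0.098, 0.002], [0.002, -0.002, -1.0]]
ft_force: [-0.2, -0.1, -0.1]
grip_width: 0.0854
```

```bash
python3 - <<'E'
from h import *
shot("wrist","w17")
plan([[.4207,-.2628,.218]],88.6)
shot("wrist","w18")
plan([[.4207,-.2628,.218]],88.6)
E
```

```text
pos [ 0.4201 -0.2616  0.2153] yaw 84.78 tilt 0.32 F [ 0.57  0.67 -2.72] w 0.0856 t 33.5
rz total rad -0.0668
slide total [-0.0012  0.0006 -0.0027] to [ 0.4207 -0.2628  0.218 ]
pos [ 0.4203 -0.2617  0.2163] yaw 84.09 tilt 0.28 F [ 0.2   0.41 -0.  ] w 0.0855 t 33.55
rz total rad -0.0787
slide total [-0.001   0.0005 -0.0017] to [ 0.4207 -0.2628  0.218 ]
```

View pics/w18.png

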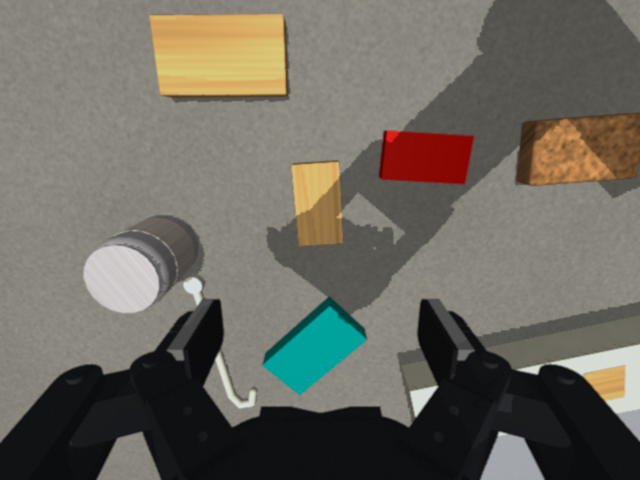

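```bash
python3 - <<'E'
from h import *
np.set_printoptions(precision=4,suppress=True)
C=cam("w18"); crop("w18",280,150,80,110,6,"w18c")
a=proj(C,[.4207,-.2628,.02]);print(a)
E
```

```text
[318.0263 204.4213]
```

View pics/w18c.png

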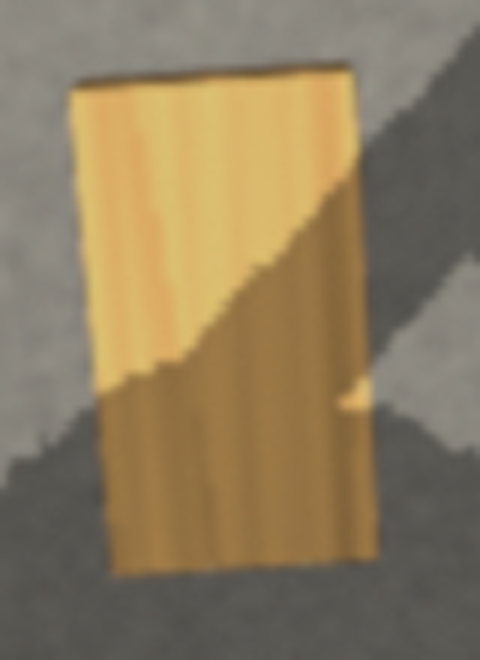

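```bash
python3 - <<'E'
from h import *
np.set_printoptions(precision=4,suppress=True)
C=cam("w18"); S=cr(6,280,150)
Q=np.array([onz(C,S(*p),.02) for p in[(72,88),(350,72),(378,558),(112,575)]])
print(Q,Q.mean(0))
for i in range(4):
    d=Q[(i+1)%4]-Q[i];print(np.degrees(np.arctan2(d[1],d[0])),np.hypot(*d[:2]))
plan([[.4207,-.2628,.11],[.4207,-.2628,.011]],88.6)
E
```

```text
[[ 0.3758 -0.2862  0.02  ]
 [ 0.3775 -0.238   0.02  ]
 [ 0.4665 -0.2395  0.02  ]
 [ 0.4653 -0.2892  0.02  ]] [ 0.4213 -0.2632  0.02  ]
87.99544656063358 0.04821396249356849
-0.9490527001204611 0.08909459116376295
-91.4094078822426 0.0497249692095222
178.08042216099776 0.0895960685435295
pos [ 0.4203 -0.2617  0.2163] yaw 84.09 tilt 0.28 F [ 0.2   0.41 -0.  ] w 0.0855 t 33.55
rz total rad -0.0787
slide total [-0.001   0.0005  0.1063] to [ 0.4207 -0.2628  0.11  ]
slide total [0.    0.    0.099] to [ 0.4207 -0.2628  0.011 ]
```

Emit:
{"api": "jog_arm", "payload": {
  "dr": [
    [0, 0, -0.0787],
    [0, 0, 0],
    [0, 0, 0],
    [0, 0, 0],
    [0, 0, 0],
    [0, 0, 0],
    [0, 0, 0],
    [0, 0, 0],
    [0, 0, 0],
    [0, 0, 0]
  ],
  "slide": [
    [0, 0, 0],
    [-0.0012, 0.0006, 0],
    [0, 0, 0.035],
    [0, 0, 0.035],
    [0, 0, 0.035],
    [0, 0, 0.03],
    [0, 0, 0.025],
    [0, 0, 0.015],
    [0, 0, 0],
    [0, 0, 0]
  ],
  "gripper": [1, 1, 1, 1, 1, 1, 1, 1, 1, 1]
}}

```text
time_s: 34.55
position: [0.4219, -0.264, 0.0439]
tool_rot: [[0.028, 1.0, 0.0], [1.0, -0.028, -0.0], [-0.0, 0.0, -1.0]]
ft_force: [0.1, -0.2, -0.0]
grip_width: 0.0858
```

```bash
python3 - <<'E'
from h import *
shot("wrist","w19")
plan([[.421,-.263,.0115]],88.6)
E
```

```text
pos [ 0.4221 -0.2642  0.0443] yaw 88.43 tilt 0.08 F [ 0.28 -0.16  0.45] w 0.0855 t 34.6
rz total rad -0.003
slide total [ 0.0012 -0.0012  0.0328] to [ 0.421  -0.263   0.0115]
```

View pics/w19.png

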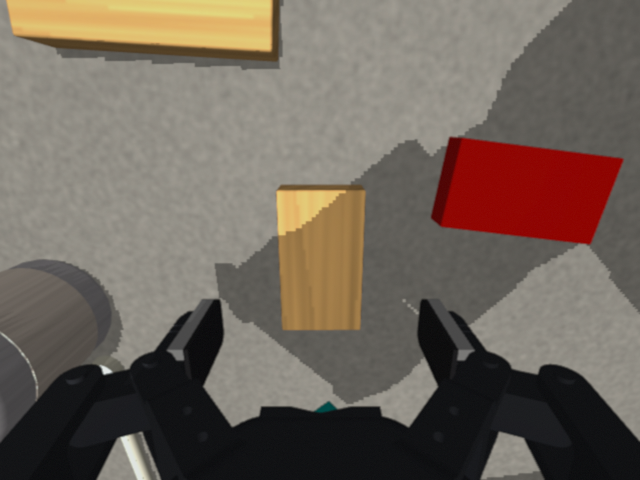

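Emit:
{"api": "jog_arm", "payload": {
  "dr": [
    [0, 0, 0],
    [0, 0, 0],
    [0, 0, 0],
    [0, 0, 0],
    [0, 0, 0],
    [0, 0, 0],
    [0, 0, 0],
    [0, 0, 0],
    [0, 0, 0],
    [0, 0, 0]
  ],
  "slide": [
    [0.001, -0.0012, 0.01],
    [0, 0, 0.01],
    [0, 0, 0.008],
    [0, 0, 0.0045],
    [0, 0, 0],
    [0, 0, 0],
    [0, 0, 0],
    [0, 0, 0],
    [0, 0, 0],
    [0, 0, 0]
  ],
  "gripper": [1, 1, 1, 1, 1, 0.6, 0.3, 0, -0.5, -1],
  "force": 30
}}

```text
time_s: 35.6
position: [0.4206, -0.2628, 0.011]
tool_rot: [[0.026, 1.0, 0.0], [1.0, -0.026, -0.0], [-0.0, 0.0, -1.0]]
ft_force: [0.6, 0.5, 0.2]
grip_width: 0.0145
```

```bash
python3 - <<'E'
from h import *
shot("wrist","w20")
plan([[.421,-.263,.0115]],88.6)
E
```

```text
pos [ 0.4206 -0.2628  0.011 ] yaw 88.54 tilt 0.01 F [-0.7   0.22 -0.43] w 0.0069 t 35.65
rz total rad -0.0011
slide total [-0.0002  0.0004 -0.0005] to [ 0.421  -0.263   0.0115]
```

View pics/w20.png

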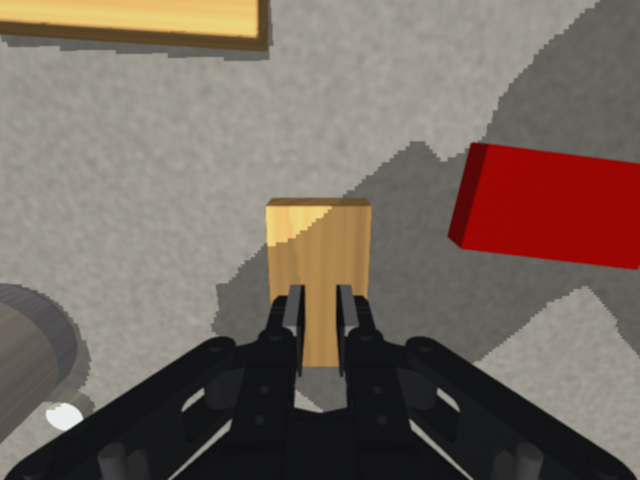

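```bash
python3 - <<'E'
from h import *
shot("scene","s20");crop("s20",130,240,130,110,6,"s20c")
plan([[.421,-.263,.0115]],88.6)
E
```

```text
pos [ 0.4206 -0.2628  0.011 ] yaw 88.53 tilt 0.01 F [ 0.37 -0.41  0.12] w 0.0008 t 35.7
rz total rad -0.0012
slide total [-0.0002  0.0005 -0.0005] to [ 0.421  -0.263   0.0115]
```

View pics/s20c.png

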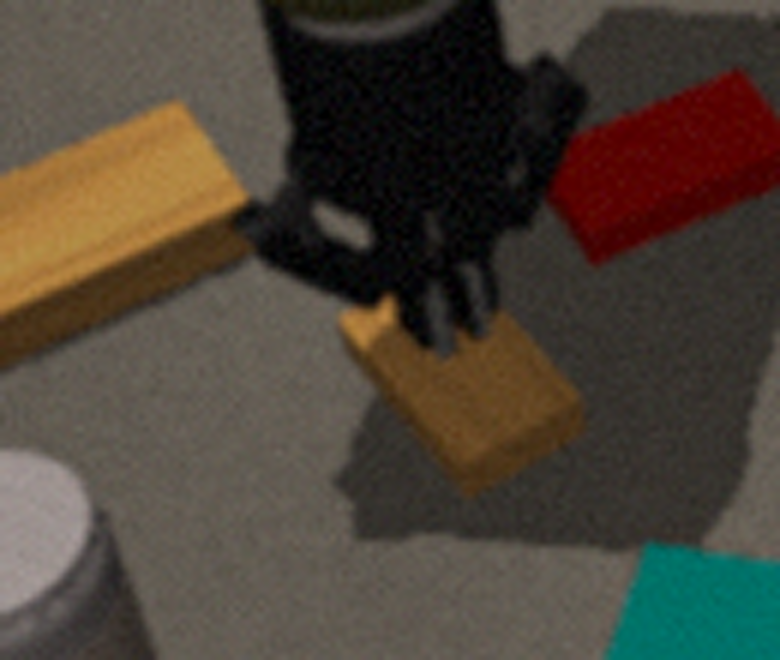

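```bash
python3 - <<'E'
from h import *
S=cr(6,130,240)
for z in(0,.01,.02,.03,.04): 
  q=proj("scene",[.4206,-.2628,z]); print(z,q,(q-[130,240])*6, onz("scene",S(460,347),z))
E
```

```text
0 [206.96676867 305.43272328] [461.80061204 392.59633967] [ 3.99418256e-01 -2.51655023e-01  1.11022302e-16]
0.01 [206.28960424 302.43220557] [457.73762544 374.59323341] [ 0.40800475 -0.25518561  0.01      ]
0.02 [205.60472214 299.39749087] [453.62833286 356.38494524] [ 0.41659125 -0.25871619  0.02      ]
0.03 [204.91198969 296.32799123] [449.47193816 337.96794738] [ 0.42517774 -0.26224677  0.03      ]
0.04 [204.21127113 293.22310512] [445.2676268  319.33863069] [ 0.43376424 -0.26577736  0.04      ]
```

```bash
python3 - <<'E'
from h import *
for z in(-.011,0,.01,.02): 
  for dx in(-.012,.012): 
    for dy in (-.011,.011):
      q=proj("scene",[.3987+dx,.1937+dy,.2566+z]); print(z,dx,dy,((q-[280,60])*5).round(0))
im=cv2.imread("pics/s4.png")[80:140,330:390]
im=np.clip(im.astype(float)*3,0,255).astype(np.uint8)
cv2.imwrite("pics/s4d.png",cv2.resize(im,None,fx=10,fy=10,interpolation=cv2.INTER_CUBIC))
im=cv2.imread("pics/s20.png")[260:330,170:250]
im=np.clip(im.astype(float)*3,0,255).astype(np.uint8)
cv2.imwrite("pics/s20d.png",cv2.resize(im,None,fx=8,fy=8,interpolation=cv2.INTER_CUBIC))
E
```

```text
-0.011 -0.012 -0.011 [347. 356.]
-0.011 -0.012 0.011 [382. 339.]
-0.011 0.012 -0.011 [383. 377.]
-0.011 0.012 0.011 [417. 360.]
0 -0.012 -0.011 [348. 335.]
0 -0.012 0.011 [383. 319.]
0 0.012 -0.011 [383. 356.]
0 0.012 0.011 [419. 339.]
0.01 -0.012 -0.011 [348. 316.]
0.01 -0.012 0.011 [384. 299.]
0.01 0.012 -0.011 [384. 336.]
0.01 0.012 0.011 [420. 320.]
0.02 -0.012 -0.011 [349. 296.]
0.02 -0.012 0.011 [384. 280.]
0.02 0.012 -0.011 [385. 317.]
0.02 0.012 0.011 [421. 300.]
```

View pics/s4d.png

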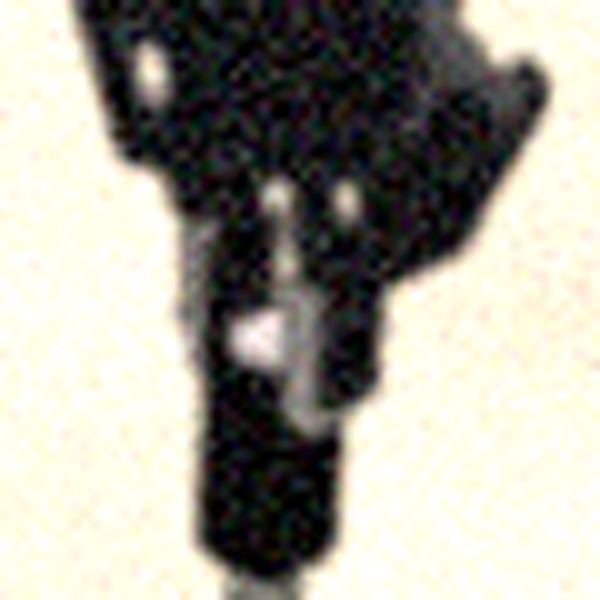

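View pics/s20d.png

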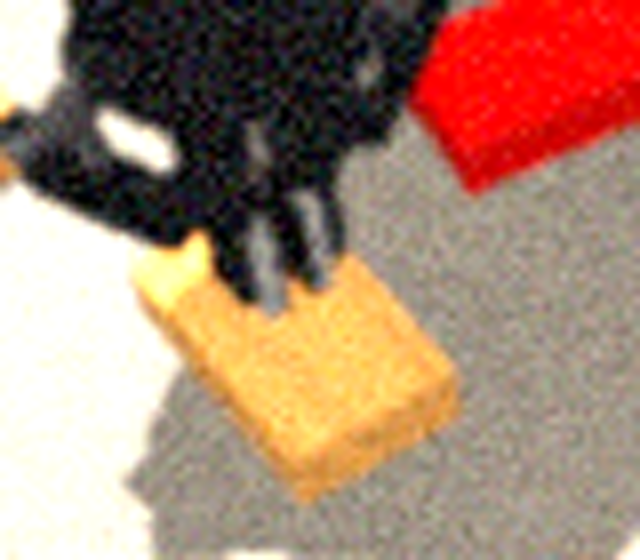

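Emit:
{"api": "jog_arm", "payload": {
  "dr": [
    [0, 0, 0],
    [0, 0, 0],
    [0, 0, 0],
    [0, 0, 0],
    [0, 0, 0],
    [0, 0, 0],
    [0, 0, 0],
    [0, 0, 0],
    [0, 0, 0],
    [0, 0, 0]
  ],
  "slide": [
    [0, 0, -0.005],
    [0, 0, 0],
    [0, 0, 0],
    [0, 0, 0],
    [0, 0, 0],
    [0, 0, 0],
    [0, 0, 0],
    [0, 0, 0.005],
    [0, 0, 0],
    [0, 0, 0]
  ],
  "gripper": [0.5, 0.5, 0.5, 0.5, 0.5, 0.5, 0.5, 0.5, 0.5, 0.5]
}}

```text
time_s: 36.7
position: [0.4205, -0.2627, 0.0107]
tool_rot: [[0.026, 1.0, -0.0], [1.0, -0.026, 0.0], [0.0, -0.0, -1.0]]
ft_force: [-0.3, 0.7, 0.5]
grip_width: 0.064
```

```bash
python3 - <<'E'
from h import *
from rig import env
print(env.tcp_to_tips)
shot("scene","s21");shot("top","t21");shot("wrist","w21")
im=cv2.imread("pics/s21.png")[250:330,160:250]
im=np.clip(im.astype(float)*2.5,0,255).astype(np.uint8)
cv2.imwrite("pics/s21d.png",cv2.resize(im,None,fx=7,fy=7,interpolation=cv2.INTER_CUBIC))
plan([[.421,-.263,.0115]],88.6)
E
```

```text
0.011
pos [ 0.4206 -0.2628  0.011 ] yaw 88.53 tilt 0.0 F [ 0.1  -0.94 -0.64] w 0.0643 t 36.85
rz total rad -0.0012
slide total [-0.0002  0.0004 -0.0005] to [ 0.421  -0.263   0.0115]
```

View pics/s21d.png

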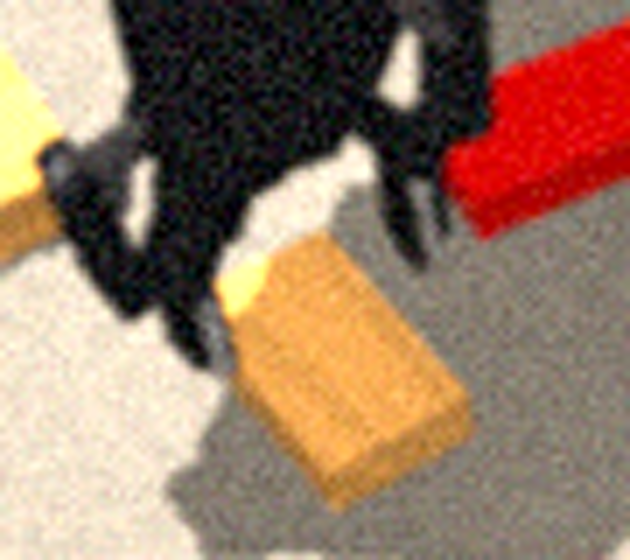

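View pics/w21.png

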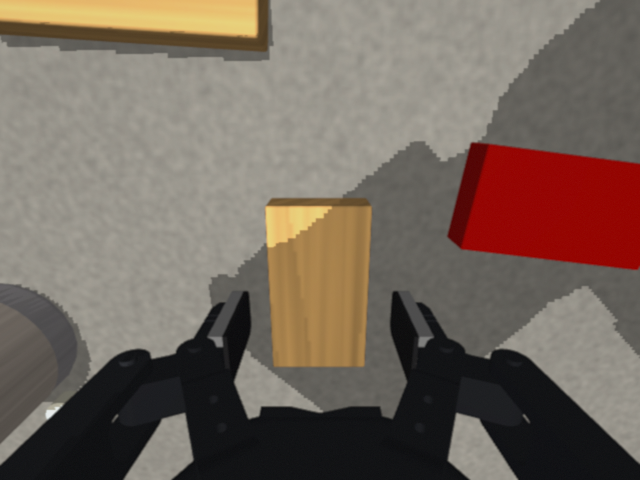

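```bash
python3 - <<'E'
from h import *
for z in(.0,.01,.02,.03): 
  for dy in(-.036,.036): 
    for dx in (-.011,.011):
      q=proj("scene",[.4206+dx,-.2628+dy,z]); print(z,dy,dx,((q-[160,250])*7).round(0))
E
```

```text
0.0 -0.036 -0.011 [211. 425.]
0.0 -0.036 0.011 [247. 467.]
0.0 0.036 -0.011 [407. 312.]
0.0 0.036 0.011 [445. 352.]
0.01 -0.036 -0.011 [205. 404.]
0.01 -0.036 0.011 [242. 446.]
0.01 0.036 -0.011 [403. 291.]
0.01 0.036 0.011 [441. 331.]
0.02 -0.036 -0.011 [200. 383.]
0.02 -0.036 0.011 [236. 425.]
0.02 0.036 -0.011 [399. 270.]
0.02 0.036 0.011 [437. 309.]
0.03 -0.036 -0.011 [194. 361.]
0.03 -0.036 0.011 [231. 403.]
0.03 0.036 -0.011 [395. 248.]
0.03 0.036 0.011 [433. 288.]
```

Emit:
{"api": "jog_arm", "payload": {
  "dr": [
    [0, 0, 0],
    [0, 0, 0],
    [0, 0, 0],
    [0, 0, 0],
    [0, 0, 0],
    [0, 0, 0],
    [0, 0, 0],
    [0, 0, 0],
    [0, 0, 0],
    [0, 0, 0]
  ],
  "slide": [
    [0, 0, 0.006],
    [0, 0, 0.005],
    [0, 0, 0.004],
    [0, 0, 0.003],
    [0, 0, 0.002],
    [0, 0, 0.001],
    [0, 0, 0],
    [0, 0, 0],
    [0, 0, 0],
    [0, 0, 0]
  ],
  "gripper": [0.5, 0.5, 0.5, 0.5, 0.5, 0.5, 0.5, 0.5, 0.5, 0.5]
}}

```text
time_s: 37.85
position: [0.4206, -0.2628, -0.01]
tool_rot: [[0.026, 1.0, 0.0], [1.0, -0.026, -0.0], [-0.0, 0.0, -1.0]]
ft_force: [0.5, -0.0, -0.1]
grip_width: 0.064
```

```bash
python3 - <<'E'
from h import *
shot("scene","s22");shot("wrist","w22")
im=cv2.imread("pics/s22.png")[250:330,160:250]
im=np.clip(im.astype(float)*2.5,0,255).astype(np.uint8)
cv2.imwrite("pics/s22d.png",cv2.resize(im,None,fx=7,fy=7,interpolation=cv2.INTER_CUBIC))
plan([[.421,-.263,-.010]],88.6)
E
```

```text
pos [ 0.4206 -0.2628 -0.01  ] yaw 88.53 tilt 0.01 F [-0.72 -0.49  0.3 ] w 0.0642 t 37.95
rz total rad -0.0012
slide total [-0.0002  0.0004 -0.    ] to [ 0.421 -0.263 -0.01 ]
```

View pics/s22d.png

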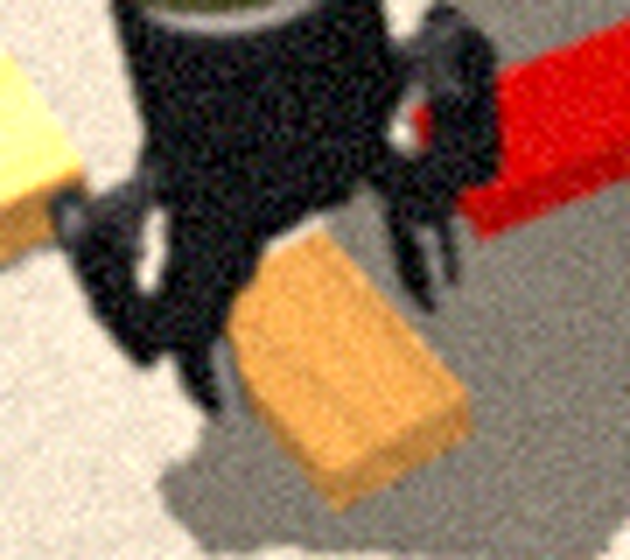

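View pics/w22.png

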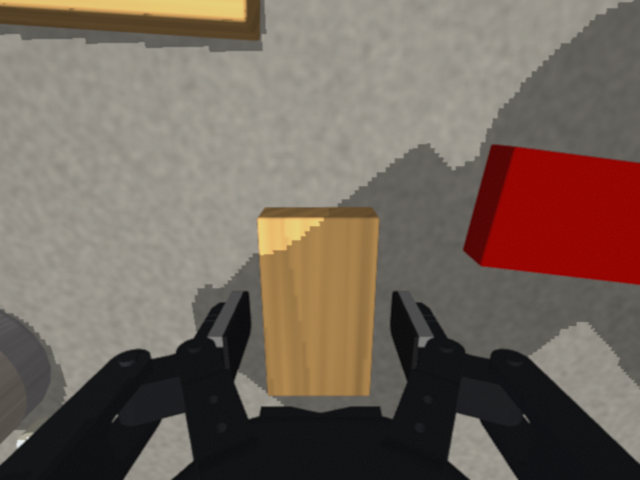

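Emit:
{"api": "jog_arm", "payload": {
  "dr": [
    [0, 0, 0],
    [0, 0, 0],
    [0, 0, 0],
    [0, 0, 0],
    [0, 0, 0],
    [0, 0, 0],
    [0, 0, 0],
    [0, 0, 0],
    [0, 0, 0],
    [0, 0, 0]
  ],
  "slide": [
    [0, 0, 0.002],
    [0, 0, 0.001],
    [0, 0, 0],
    [0, 0, 0],
    [0, 0, 0],
    [0, 0, 0],
    [0, 0, 0],
    [0, 0, 0],
    [0, 0, 0],
    [0, 0, 0]
  ],
  "gripper": [0.5, 0.5, 0.5, 0.3, 0.2, 0.1, 0, 0, 0, 0],
  "force": 30
}}

```text
time_s: 38.95
position: [0.4206, -0.2628, -0.0128]
tool_rot: [[0.026, 1.0, 0.0], [1.0, -0.026, -0.0], [-0.0, 0.0, -1.0]]
ft_force: [-0.6, 0.3, 5.2]
grip_width: 0.0492
```

```bash
python3 - <<'E'
from h import *
shot("wrist","w23")
plan([[.421,-.263,.1]],88.6)
E
```

```text
pos [ 0.4206 -0.2629 -0.0128] yaw 88.54 tilt 0.02 F [-1.32  1.07  5.54] w 0.0488 t 39.0
rz total rad -0.0011
slide total [-1.000e-04  4.000e-04 -1.128e-01] to [ 0.421 -0.263  0.1  ]
```

View pics/w23.png

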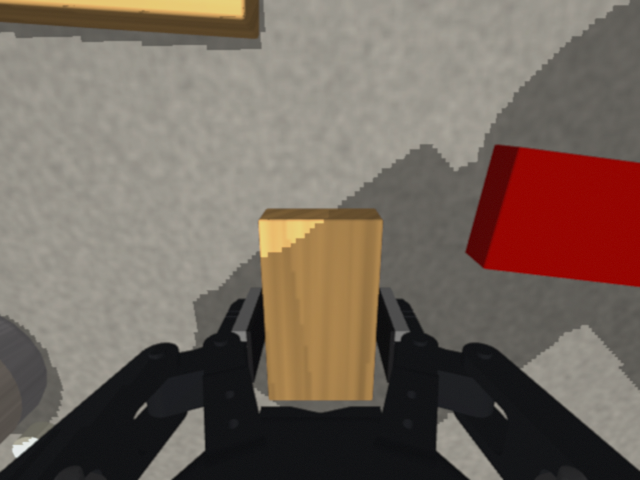

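Emit:
{"api": "jog_arm", "payload": {
  "dr": [
    [0, 0, 0],
    [0, 0, 0],
    [0, 0, 0],
    [0, 0, 0],
    [0, 0, 0],
    [0, 0, 0],
    [0, 0, 0],
    [0, 0, 0.1387],
    [0, 0, 0.1387],
    [0, 0, 0.1387]
  ],
  "slide": [
    [0, 0, -0.005],
    [0, 0, -0.015],
    [0, 0, -0.03],
    [0, 0, -0.03],
    [0, 0, -0.03],
    [0, 0, -0.035],
    [0, 0, -0.035],
    [0, 0, 0],
    [0, 0, 0],
    [0, 0, 0]
  ],
  "gripper": [-0.2, -0.2, -0.2, -0.2, -0.2, -0.2, -0.2, -0.2, -0.2, -0.2],
  "force": 35
}}

```text
time_s: 40.0
position: [0.4204, -0.2626, 0.1672]
tool_rot: [[0.433, 0.902, 0.0], [0.902, -0.433, 0.0], [0.0, 0.0, -1.0]]
ft_force: [-0.5, 0.3, -0.4]
grip_width: 0.049
```

Emit:
{"api": "jog_arm", "payload": {
  "dr": [
    [0, 0, 0.1387],
    [0, 0, 0.1387],
    [0, 0, 0.1387],
    [0, 0, 0.1387],
    [0, 0, 0.1387],
    [0, 0, 0.1387],
    [0, 0, 0.1387],
    [0, 0, 0],
    [0, 0, 0],
    [0, 0, 0]
  ],
  "slide": [
    [0, 0, 0],
    [0, 0, 0],
    [0, 0, 0],
    [0, 0, 0],
    [0, 0, 0],
    [0, 0, 0],
    [0, 0, 0],
    [0, 0, 0],
    [0, 0, 0],
    [0, 0, 0]
  ],
  "gripper": [-0.2, -0.2, -0.2, -0.2, -0.2, -0.2, -0.2, -0.2, -0.2, -0.2]
}}

```text
time_s: 41.0
position: [0.4205, -0.2627, 0.1669]
tool_rot: [[0.987, 0.16, -0.0], [0.16, -0.987, 0.0], [-0.0, -0.0, -1.0]]
ft_force: [-0.0, -0.5, -0.4]
grip_width: 0.0489
```

```bash
python3 - <<'E'
from h import *
shot("wrist","w24")
plan([[.6605,-.084,.168],[.6605,-.084,.1],[.6605,-.084,.0607]],9.06)
E
```

```text
pos [ 0.4205 -0.2627  0.1669] yaw 9.19 tilt 0.01 F [-0.44  0.26 -0.8 ] w 0.0491 t 41.05
rz total rad 0.0022
slide total [ 0.2651 -0.1387 -0.0011] to [ 0.6605 -0.084   0.168 ]
slide total [0.    0.    0.068] to [ 0.6605 -0.084   0.1   ]
slide total [0.     0.     0.0393] to [ 0.6605 -0.084   0.0607]
```

View pics/w24.png

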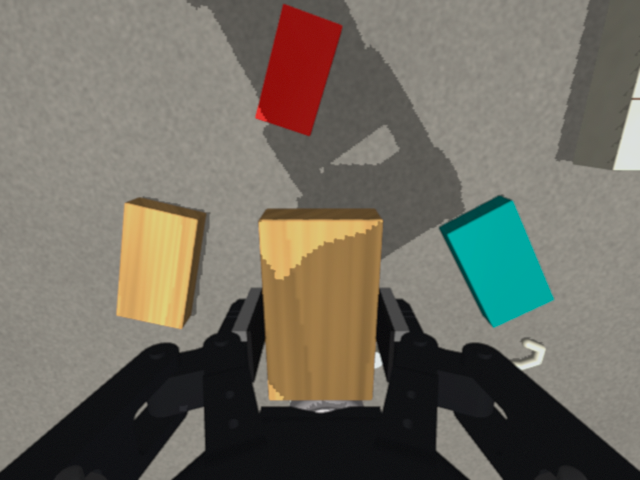

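Emit:
{"api": "jog_arm", "payload": {
  "dr": [
    [0, 0, 0.002],
    [0, 0, 0],
    [0, 0, 0],
    [0, 0, 0],
    [0, 0, 0],
    [0, 0, 0],
    [0, 0, 0],
    [0, 0, 0],
    [0, 0, 0],
    [0, 0, 0]
  ],
  "slide": [
    [0.0331, -0.0173, 0],
    [0.0331, -0.0173, 0],
    [0.0331, -0.0173, 0],
    [0.0331, -0.0173, 0],
    [0.0331, -0.0174, 0],
    [0.0331, -0.0174, 0],
    [0.0331, -0.0173, 0],
    [0.0334, -0.0173, 0],
    [0, 0, 0.02],
    [0, 0, 0.02]
  ],
  "gripper": [-0.2, -0.2, -0.2, -0.2, -0.2, -0.2, -0.2, -0.2, -0.2, -0.2]
}}

```text
time_s: 42.05
position: [0.6616, -0.0836, 0.1261]
tool_rot: [[0.987, 0.159, 0.001], [0.159, -0.987, -0.0], [0.001, 0.0, -1.0]]
ft_force: [0.1, 0.1, -0.2]
grip_width: 0.0489
```

Emit:
{"api": "jog_arm", "payload": {
  "dr": [
    [0, 0, 0],
    [0, 0, 0],
    [0, 0, 0],
    [0, 0, 0],
    [0, 0, 0],
    [0, 0, 0],
    [0, 0, 0],
    [0, 0, 0],
    [0, 0, 0],
    [0, 0, 0]
  ],
  "slide": [
    [0, 0, 0.02],
    [0, 0, 0.015],
    [0, 0, 0.01],
    [0, 0, 0.005],
    [0, 0, 0],
    [0, 0, 0],
    [0, 0, 0],
    [0, 0, 0],
    [0, 0, 0],
    [0, 0, 0]
  ],
  "gripper": [-0.2, -0.2, -0.2, -0.2, -0.2, -0.2, -0.2, -0.2, -0.2, -0.2]
}}

```text
time_s: 43.05
position: [0.6609, -0.0846, 0.0771]
tool_rot: [[0.988, 0.156, 0.0], [0.156, -0.988, -0.0], [0.0, 0.0, -1.0]]
ft_force: [0.2, -0.5, -2.1]
grip_width: 0.049
```

```bash
python3 - <<'E'
from h import *
shot("wrist","w25");shot("scene","s25");crop("s25",270,220,140,130,5,"s25c")
plan([[.6605,-.084,.0612]],9.06)
E
```

```text
pos [ 0.6608 -0.0846  0.077 ] yaw 8.95 tilt 0.01 F [-0.76  0.48 -0.82] w 0.0493 t 43.15
rz total rad -0.0019
slide total [-0.0002 -0.0006  0.0158] to [ 0.6605 -0.084   0.0612]
```

View pics/w25.png

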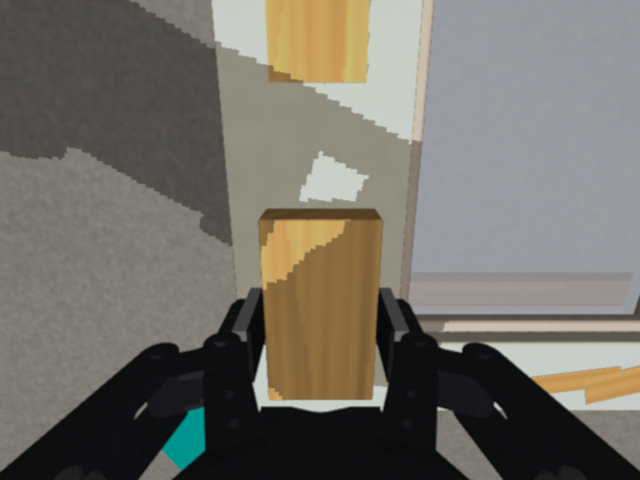

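View pics/s25c.png

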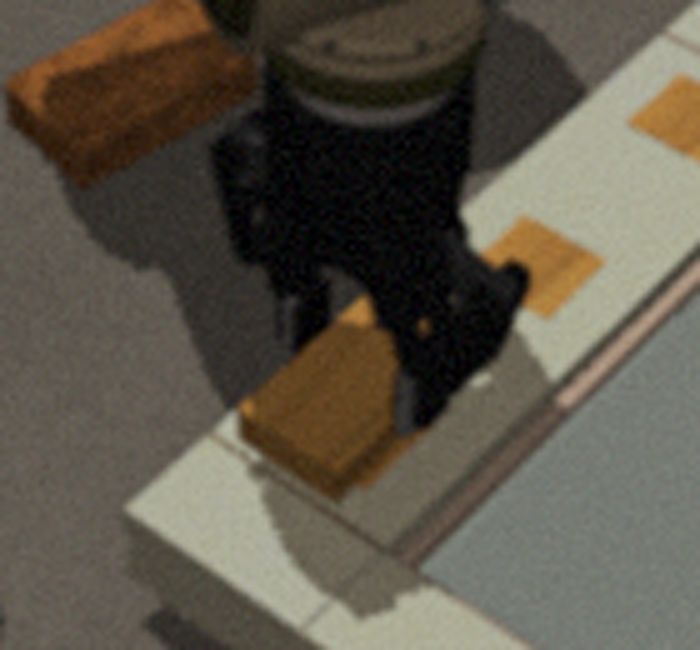

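Emit:
{"api": "jog_arm", "payload": {
  "dr": [
    [0, 0, 0],
    [0, 0, 0],
    [0, 0, 0],
    [0, 0, 0],
    [0, 0, 0],
    [0, 0, 0],
    [0, 0, 0],
    [0, 0, 0],
    [0, 0, 0],
    [0, 0, 0]
  ],
  "slide": [
    [0, -0.0005, 0.005],
    [0, 0, 0.004],
    [0, 0, 0.003],
    [0, 0, 0.002],
    [0, 0, 0.001],
    [0, 0, 0.0005],
    [0, 0, 0.0005],
    [0, 0, 0],
    [0, 0, 0],
    [0, 0, 0]
  ],
  "gripper": [-0.2, -0.2, -0.2, -0.2, -0.2, -0.2, -0.2, -0.2, -0.2, -0.2]
}}

```text
time_s: 44.15
position: [0.6608, -0.0841, 0.061]
tool_rot: [[0.988, 0.156, 0.0], [0.156, -0.988, -0.0], [0.0, 0.0, -1.0]]
ft_force: [0.1, 0.6, -0.5]
grip_width: 0.0488
```

Emit:
{"api": "jog_arm", "payload": {
  "dr": [
    [0, 0, 0],
    [0, 0, 0],
    [0, 0, 0],
    [0, 0, 0],
    [0, 0, 0],
    [0, 0, 0],
    [0, 0, 0],
    [0, 0, 0],
    [0, 0, 0],
    [0, 0, 0]
  ],
  "slide": [
    [0, 0, 0.0003],
    [0, 0, 0.0003],
    [0, 0, 0.0003],
    [0, 0, 0],
    [0, 0, 0],
    [0, 0, 0],
    [0, 0, 0],
    [0, 0, 0],
    [0, 0, 0],
    [0, 0, 0]
  ],
  "gripper": [-0.2, -0.2, -0.2, -0.2, -0.2, -0.2, -0.2, -0.2, -0.2, -0.2]
}}

```text
time_s: 45.15
position: [0.6607, -0.084, 0.0602]
tool_rot: [[0.988, 0.156, 0.0], [0.156, -0.988, -0.0], [0.0, 0.0, -1.0]]
ft_force: [-0.1, 0.5, 2.3]
grip_width: 0.0493
```

Emit:
{"api": "jog_arm", "payload": {
  "dr": [
    [0, 0, 0],
    [0, 0, 0],
    [0, 0, 0],
    [0, 0, 0],
    [0, 0, 0],
    [0, 0, 0],
    [0, 0, 0],
    [0, 0, 0],
    [0, 0, 0],
    [0, 0, 0]
  ],
  "slide": [
    [0, 0, 0],
    [0, 0, 0],
    [0, 0, 0],
    [0, 0, 0],
    [0, 0, 0],
    [0, 0, 0],
    [0, 0, -0.005],
    [0, 0, -0.015],
    [0, 0, -0.03],
    [0, 0, -0.03]
  ],
  "gripper": [0.2, 0.3, 0.4, 0.5, 0.5, 0.5, 0.5, 0.5, 0.5, 0.5]
}}

```text
time_s: 46.15
position: [0.6605, -0.084, 0.1411]
tool_rot: [[0.988, 0.156, -0.001], [0.156, -0.988, 0.0], [-0.001, -0.0, -1.0]]
ft_force: [0.6, 0.2, 0.2]
grip_width: 0.0643
```

Emit:
{"api": "jog_arm", "payload": {
  "dr": [
    [0, 0, 0],
    [0, 0, 0],
    [0, 0, 0],
    [0, 0, 0],
    [0, 0, 0],
    [0, 0, 0],
    [0, 0, 0],
    [0, 0, 0],
    [0, 0, 0],
    [0, 0, 0]
  ],
  "slide": [
    [0, 0, -0.04],
    [0, 0, -0.04],
    [0, 0, -0.03],
    [0, 0, -0.03],
    [-0.02, 0, 0],
    [-0.03, 0, 0],
    [-0.03, 0, 0],
    [-0.03, 0, 0],
    [-0.03, 0, 0],
    [-0.03, 0, 0]
  ],
  "gripper": [0.5, 0.5, 0.5, 0.5, 0.5, 0.5, 0.5, 0.5, 0.5, 0.5]
}}

```text
time_s: 47.15
position: [0.4915, -0.1105, 0.2805]
tool_rot: [[0.988, 0.156, 0.001], [0.156, -0.988, -0.0], [0.001, 0.0, -1.0]]
ft_force: [-0.1, -0.9, 0.5]
grip_width: 0.0639
```

```bash
python3 - <<'E'
from h import *
shot("scene","s26");shot("top","t26");shot("wrist","w26")
plan([[.6605,-.084,.0612]],9.06)
E
```

```text
pos [ 0.4919 -0.1106  0.2811] yaw 8.88 tilt 0.09 F [ 0.36 -0.58 -0.58] w 0.0635 t 47.3
rz total rad -0.0031
slide total [1.707e-01 2.000e-04 2.199e-01] to [ 0.6605 -0.084   0.0612]
```

View pics/s26.png

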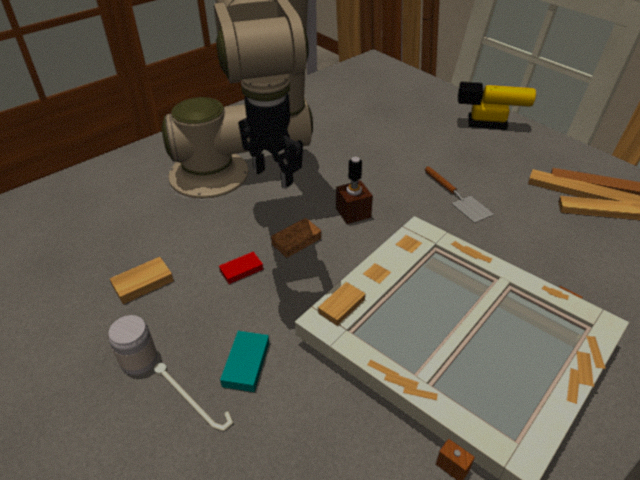

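View pics/t26.png

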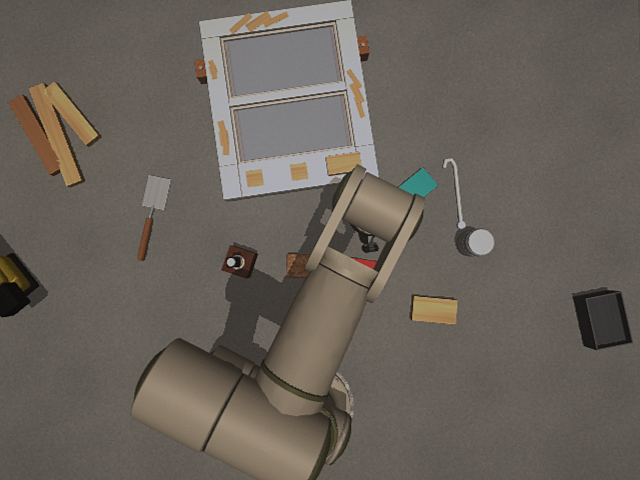

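View pics/w26.png

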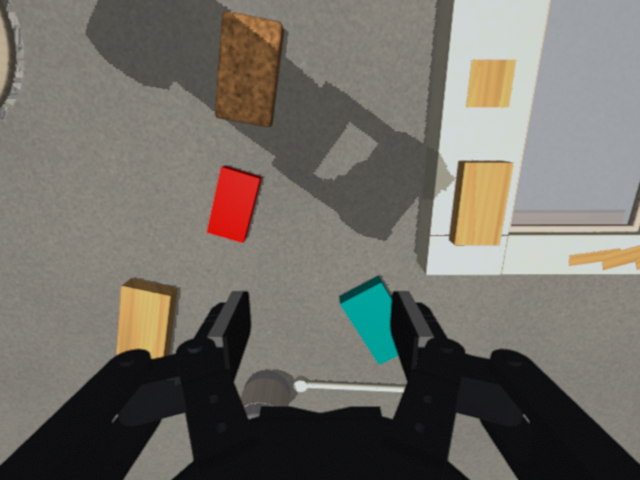

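```bash
python3 - <<'E'
from h import *
crop("t26",310,130,80,60,9,"t26c"); crop("t26",215,235,60,50,10,"t26s")
E
```

```text
(no output)
```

View pics/t26c.png

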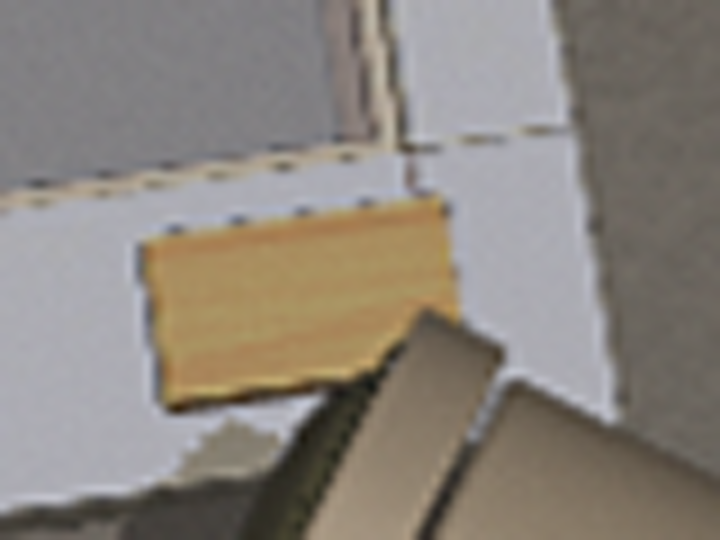

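View pics/t26s.png

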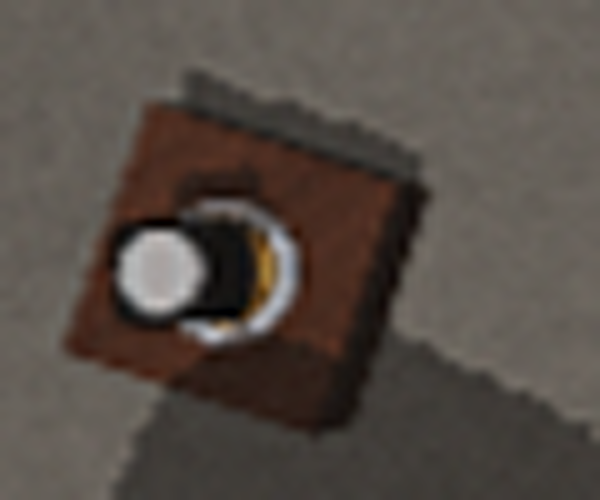

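```bash
python3 - <<'E'
from h import *
from rig import env
print(proj("top",[.6595,-.0838,.093]),cr(9,310,130)(304,302))
print(env.close_job())
E
```

```text
[343.39826955 162.7695587 ] [343.33333333 163.11111111]
the job is handed in; nothing more can be done
None
```

I tested all three bare spots. The right one is rotten, and the patch now lies flat over it, along the rail. The tester was hung back in its block first. I handed the job in at about 47 s.

| Spot | Pin force (net, just before the foot loaded) | Brass ring | Force with the foot seated | Reading |
|---|---|---|---|---|
| Left | about 7.5–8 N | highest | about 13 N | sound |
| Middle | 7–8 N | a little lower | 11–12 N | weathered |
| Right | about 3 N | lowest | 8–8.5 N | rotten |

The force readings are noisy by about 1 N, so left and middle are told apart by the ring. The right spot stands out on both. No reading passed the 20 N bruising limit; forces were read at the end of each 1 s move.

**Last checks:**
- **Tester:** it stands upright in its block, with the collar on top as it was at the start.
- **Patch:** its middle is within 0.5 px (about 1 mm) of the spot's measured middle in the top view, parallel to the rail and clear of the glass.
- **Other things:** the tin, stay, scraper, red, turquoise and larger blocks look unmoved in the scene and top views; the arm hid part of the cork and red blocks from above.

**What disagreed:**
- **First patch grasp missed:** the fingers closed above the patch without moving it, because the fingertips sit about 11 mm behind the TCP rather than ahead of it. I found this in the scene view and regripped lower.
- **Spot positions:** the wrist camera placed the spots about 1.5 mm from the scene and top estimate. I aimed between the two, within about 1.5 mm.

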